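Open the meal-token box and post a token

TASK

Open the meal-token box on the serving counter for service: turn the knob on its lid clockwise, feeling your way, until the shutter under the slot drops into its open notch, and leave it there. Then take the token from the rack and post it through the slot so that it falls right down into the box. Leave the bottle, the bowl and the spoon where they are.

Things in the scene. Friction and masses are not known exactly. Their poses are not given: they have to be found in the camera images.
- token_box: grey painted steel box fixed to the counter, 210 mm (its x) by 240 mm (its y) by 145 mm high, hollow; origin at the centre of its underside, z up. The flat lid is at z 145 mm. On the lid, in the box's frame (mm): knob axis at (0, -20), slot centre at (0, 50), plunger head at (0, -80)
- slot_mouth (a point): centre of the slot, level with the lid. Slot 64 mm long (point's x) and 9 mm wide (point's y); steel lips round it rise 8 mm above the lid and flare to about 18 mm apart. A rotary shutter plate 1 to 4 mm under the lid turns with the knob and blocks the slot, except within about 0.12 rad of the notch, when its opening stands under the slot. Below it the box is empty, 138 mm deep
- knob_grip (a point): grip point of the black knob: on its upright axis, 33 mm above the lid. The grip is a plain bar 64 mm long (point's x), 14 mm thick (point's y); its top is 45 mm above the lid. It stands on a round skirt 52 mm across, whose top is 9 mm above the lid. Nothing else is within 45 mm of the axis
- knob (a joint): knob angle (rad), grows clockwise seen from above, 0 to 2.4 between stops. Friction about 0.1 N m. Its one notch lies 0.5 to 1.5 rad clockwise of the start, unmarked. Entering it, over some 0.1 rad, the torque dips 0.2 to 0.4 N m below that (it pulls the knob on); past its middle it rises to 0.4 to 0.9 N m, until it is left. Let go within 0.06 rad of the middle, the knob centres itself
- plunger (a joint): travel (m) of the spring index plunger that makes the notch: near 0 while it rides on the shutter, 0.004 to 0.005 when it has dropped into the notch. Its black head, 18 mm across, stands on the lid, top 23 mm above the lid, and sinks by that much when it drops in. It works by itself: not to be handled
- rack: grey plastic block 90 mm (its x) by 100 mm (its y) by 40 mm high with three slots 58 mm long (along x), 7.5 mm wide and 32 mm deep, 30 mm apart; origin at the centre of its underside; fixed to the counter. The token stands in the middle slot, the others are empty
- token_center (a point): centre of the token: a rigid white plastic plate 54 mm wide (x), 5 mm thick (y) and 100 mm tall (z), with a small dark hole near one top corner, 35 g. It stands upright in the rack with its foot 8 mm above the counter, so 68 mm of it stands out of the rack; pinch it by its faces
- sauce_bottle: clear plastic bottle 60 mm across and 180 mm tall, origin at the centre of its underside; not to be disturbed
- bowl: steel bowl 130 mm across and 60 mm high, origin under its centre; not to be disturbed
- spoon: serving spoon 240 mm long with a black handle lying on the counter, origin under its middle; not to be disturbed
Not all that is in view belongs to the job. Of the things shaped like the part that bears token_center, the white one is meant.

How it is judged:
By the outcome, as a careful person would: the job done as asked, in the order asked, and still so for the second after the job is handed in, with the robot touching nothing.
It also fails if it takes over 72 s, if anything falls off the work surface, if the arm or the gripper's body presses on something with over 40 N, if the wrist force passes 120 N, or if a joint passes its speed limit or range.

ROBOT

A 7-joint arm with a two-finger parallel gripper is mounted at the origin on the work surface. World frame = base frame: x ahead of the robot, y to its left, z up, the work surface at z = 0. Lengths are in m, angles in degrees, forces in N, time in s.
With the tool pointing down it reaches from about 0.375 to 0.925 m from the base axis. Payload 3.1 kg.
Tool frame: the origin (TCP) lies at the very end of the fingers, on their centre line; the grasp point (between the pads) lies bot.grip_depth behind it (bot.grip_depth is the distance from the TCP to the grasp point, in m); x points along the fingers, z is the direction in which the jaws open and shut, and the axes are right-handed (so a half turn about x gives the same grasp; the last joint's range is limited). The gripper opens to 85 mm and grips with 20 to 120 N. Pads are 22 mm wide; open, the fingers measure 114 mm over their backs; the gripper's body (76 mm by 85 mm) begins 54 mm behind the grasp point. The pads swing forward as they close: fully open they stand 13 mm farther back than shut.
Start: joints at [58.682, 21.939, 2.515, 91.553, -1.026, 66.532, -2.859], TCP at [0.282, -0.586, 0.231] pointing down, gripper open.
Joint ranges: [-149.38, 149.38], [-23.57, 123.04], [-84.95, 90], [0, 143.3], [-89.99, 269.99], [3.08, 112.72], [-163.45, 163.45]. Speed limits (degrees/s): [159.86, 159.86, 180, 180, 180, 180, 180].

INTERFACE

Orientations are given as a 3x3 rotation matrix whose columns are the frame's x, y, z axes.
In Python, from bench import bot gives the robot as it stands.
- The arm moves only by the tool servo_tool, never from a script. Its argument "deltas" is a list of rows, each an object of numbers: "ax", "ay", "az": the turn, a rotation vector about the world's x, y, z in rad; "dx", "dy", "dz": the shift along the world's x, y, z in m; "fingers": the closure in counts, from 0 (fully open) to 255 (shut). A call has 1 to 5 rows; each row is the pose to reach, as a shift and turn from the pose commanded when the call began; what a row does not reach only later rows make up. A row lasts 1/12 s, in which the tool goes at most 41.7 mm and 7.16 degrees, less where a joint would pass 70% of its speed; a pose out of reach is approached as far as the arm can. A call with a gripper value outside its range is refused whole. The fingers move at their own pace and stop on an object; "newtons" is the grip in N (left out, the last holds). Time passes only in rows, so rows that repeat a pose let the fingers close. It gives the time, the measured TCP pose, the force and the opening at its end, in the units of the state.
- bot.read_state(): the state, without advancing time (a new reading comes with each control period).
- bot.capture(name): name is "scene" or "top"; returns a dict with "image" (400x640x3 uint8, red, green, blue), "fx", "fy", "cx", "cy" (pixels), "T" (4x4, takes a point from camera to world coordinates). Camera axes: x right, y up, looking along -z (the intrinsics and any distortion apply to the point x, -y, -z); pixel columns grow to the right and rows downward; lengths in m; the calibration is good to about 2 mm. A picture is of the moment at which its call begins. There is no depth.
- bot.hand_in(): hands the job in, once; it reports no verdict.
Trained networks look in a picture, given as the dict that the camera call returned (one of the last four; its "shot" number tells which), for a name from the list of things; names that differ only in an ending like _2 or _b are one class to them, and where a whole thing is asked for, a point or a joint stands for the part that bears it (a point fixed in the world has none). Each returns a list of dicts, best first, with "confidence" (0 to 1); they miss things now and then, are a little off and sometimes report something else, mostly with a low value. They report only what shows in the picture. A call takes as long as a camera call. They do not tell look-alikes from the thing itself.
- bot.look_for(picture, query): "box" ([left, top, right, bottom] in pixels, round what is visible of it).
The state is a dict: "clock": time; "joint_positions": joint angles; "joint_vel": joint speeds; "effort": joint torques, N m; "tcp_pos": TCP position; "eef_rot": TCP orientation; "force": force on the tool from outside, world axes, zero at the start; "ft_torque": the same for the moment, N m; "grip_width": opening from 0.0 (shut) to 1.0 (fully open).
Only numpy, scipy, OpenCV 4.12 (cv2) and the standard library are available. Lean on these libraries where they do the work, as an engineer would, in place of code of your own. Each camera call takes 0.05 s, during which the arm holds its last target.

## Working session

There is one attempt and no reset: what is moved stays moved. The work goes in short steps, Python scripts to look and compute and a tool call to move; the robot and the scene stay as the last step left them, time stands still between calls to the robot, and variables do not carry over. Pictures are saved under pics/ and viewed, and the job is handed in when it is done.

Besides the shell and the picture viewer there is one more tool, called as a command line: name --argument value ..., lists and objects as JSON in quotes. servo_tool: Moves the arm, as the interface text tells. Its arguments: {"type":"object","properties":{"deltas":{"type":"array"},"newtons":{"type":"number"}},"required":["deltas"]}

```bash
ls; mkdir -p pics; python3 - <<'E'
from bench import bot
import cv2,numpy as np
np.set_printoptions(precision=4,suppress=True)
s=bot.read_state();print(s); print(bot.grip_depth)
import pickle
for n in("scene","top"):
    c=bot.capture(n);print(n,c["fx"],c["fy"],c["cx"],c["cy"],c["T"],[k for k in c],c.get("dist"))
    cv2.imwrite(f"pics/{n}0.png",c["image"][:,:,::-1]); pickle.dump(c,open(f"pics/{n}0.pkl","wb"))
    for q in("token_box","rack","token_center","knob_grip","plunger","slot_mouth","sauce_bottle","bowl","spoon"):
        try:
            print(q,[(np.round(d["box"],1).tolist(),round(d["confidence"],2)) for d in bot.look_for(c,q)][:4])
        except Exception as e: print(q,e)
E
```

```text
pics
{'clock': 0.0, 'joint_positions': array([58.683 , 21.9919,  2.5113, 91.651 , -1.0253, 66.5306, -2.8609]), 'joint_vel': array([ 0.0028, -0.0753,  0.0133, -0.0116,  0.0368, -0.1321, -0.0068]), 'effort': array([  0.0004, -43.3462,   1.0248, -24.9513,   0.0105,   0.0113,
         0.    ]), 'tcp_pos': array([ 0.2816, -0.5848,  0.2299]), 'eef_rot': array([[-0.0013,  0.901 ,  0.4339],
       [ 0.0023,  0.4339, -0.9009],
       [-1.    , -0.0001, -0.0026]]), 'force': array([-0.6017,  0.0697,  0.122 ]), 'ft_torque': array([-0.0187, -0.0093,  0.0088]), 'grip_width': 0.9999959427252709}
0.0187
scene 418.70637210162704 418.70637210162704 328.34792427556897 200.5645103858211 [[-0.8119 -0.3242  0.4855  1.0585]
 [ 0.5837 -0.4387  0.6832  0.7683]
 [-0.0086  0.8381  0.5454  0.6969]
 [ 0.      0.      0.      1.    ]] ['image', 'fx', 'fy', 'cx', 'cy', 'T', 'shot'] None
token_box [([262.0, 131.9, 358.0, 222.9], 0.59)]
rack [([358.1, 234.2, 403.9, 269.4], 0.65)]
token_center [([369.4, 219.8, 394.6, 244.8], 0.79), ([397.0, 201.1, 421.6, 238.4], 0.78), ([408.1, 255.7, 418.0, 298.8], 0.52), ([292.2, 1
[... 467 characters left out ...]
    0.      0.      1.    ]] ['image', 'fx', 'fy', 'cx', 'cy', 'T', 'shot'] None
token_box [([354.7, 192.7, 459.1, 287.4], 0.6), ([187.9, 163.1, 214.8, 238.7], 0.53)]
rack [([264.0, 219.9, 303.4, 263.4], 0.75), ([321.3, 123.5, 366.5, 164.5], 0.58)]
token_center [([279.8, 227.9, 291.0, 248.6], 0.48), ([228.4, 222.7, 240.9, 241.0], 0.45)]
knob_grip [([388.0, 229.6, 428.0, 255.6], 0.75), ([279.4, 228.7, 288.4, 249.0], 0.47)]
plunger [([434.9, 245.3, 445.3, 248.7], 0.5)]
slot_mouth [([357.2, 195.1, 459.0, 291.4], 0.73)]
sauce_bottle [([409.3, 137.6, 431.5, 168.3], 0.67)]
bowl [([322.1, 122.1, 370.4, 167.0], 0.88)]
spoon [([188.4, 161.1, 217.8, 240.0], 0.71), ([405.8, 137.6, 433.4, 170.2], 0.28)]
```

```bash
python3 - <<'E'
import cv2
a=cv2.imread("pics/scene0.png");b=cv2.imread("pics/top0.png")
cv2.imwrite("pics/b1.png",cv2.resize(b[110:310,170:490],None,fx=2.5,fy=2.5,interpolation=cv2.INTER_CUBIC))
cv2.imwrite("pics/a1.png",cv2.resize(a[110:400,190:460],None,fx=2.06,fy=2.06,interpolation=cv2.INTER_CUBIC))
E
```

```text
(no output)
```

View pics/b1.png

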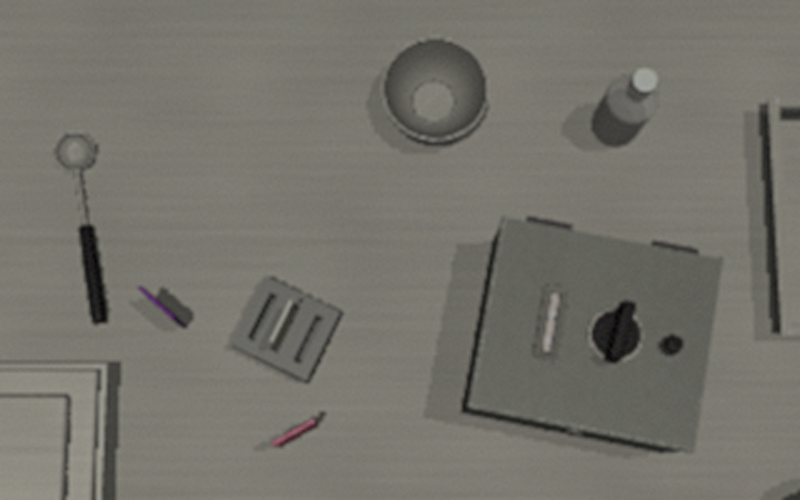

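View pics/a1.png

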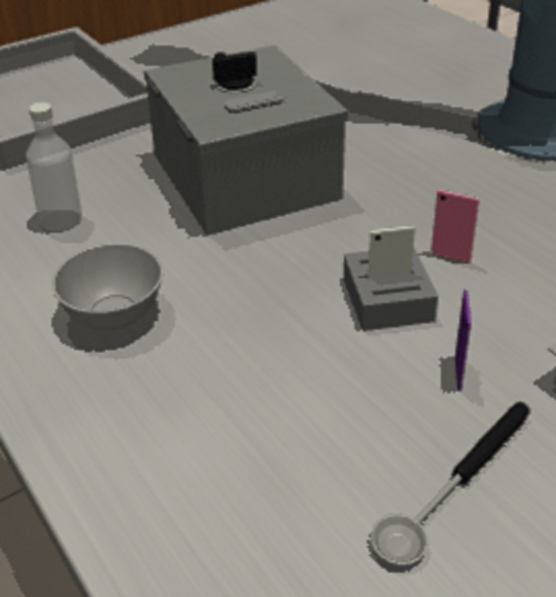

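View pics/top0.png

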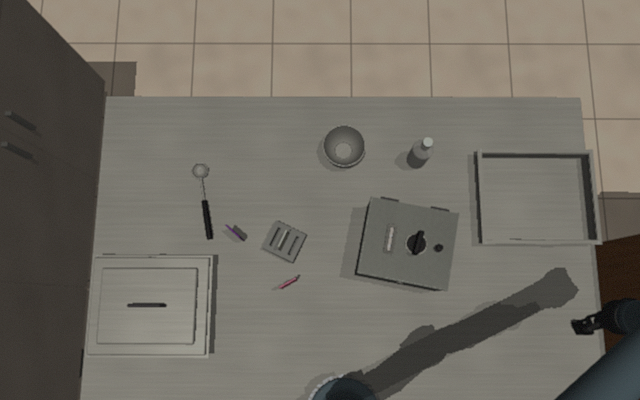

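The top view shows three token-like plates: white in the rack at (286,238), purple at (236,232) and pink at (288,282). The white one in the rack's middle slot is the one I want. Next come close crops for corners.

```bash
python3 - <<'E'
import cv2,numpy as np
a=cv2.imread("pics/scene0.png");b=cv2.imread("pics/top0.png")
def crop(im,x0,y0,w,h,k): 
    o=cv2.resize(im[y0:y0+h,x0:x0+w],None,fx=k,fy=k,interpolation=cv2.INTER_CUBIC)
    o=cv2.convertScaleAbs(o,alpha=1.5)
    for i in range(0,w,10): cv2.putText(o,str(x0+i),(i*k,8),0,.3,(0,255,255)); cv2.line(o,(i*k,0),(i*k,3),(0,255,255))
    for i in range(0,h,10): cv2.putText(o,str(y0+i),(0,i*k+4),0,.3,(0,255,255))
    return o
cv2.imwrite("pics/c_rt.png",np.hstack([crop(b,256,212,56,60,7),crop(a,350,210,56,60,7)]))
cv2.imwrite("pics/c_bt.png",crop(b,350,190,114,106,5))
cv2.imwrite("pics/c_bs.png",crop(a,255,125,110,60,7))
E
```

```text
(no output)
```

View pics/c_rt.png

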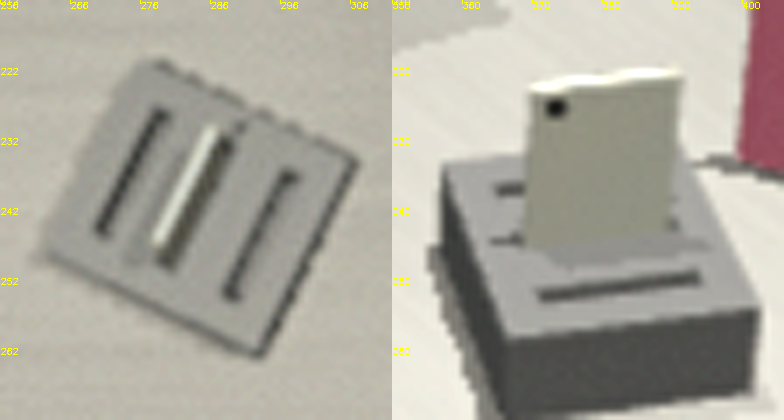

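View pics/c_bt.png

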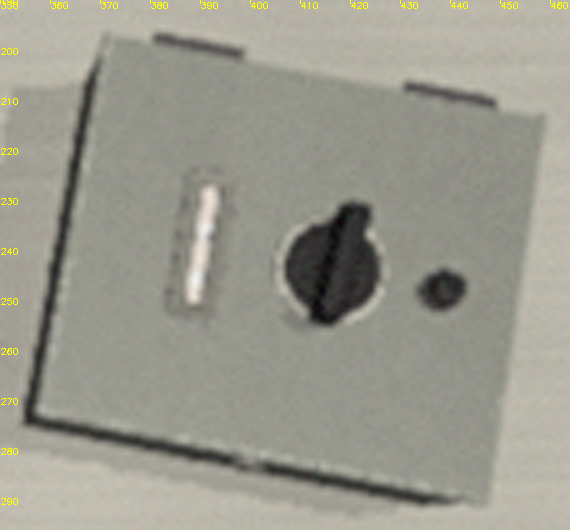

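View pics/c_bs.png

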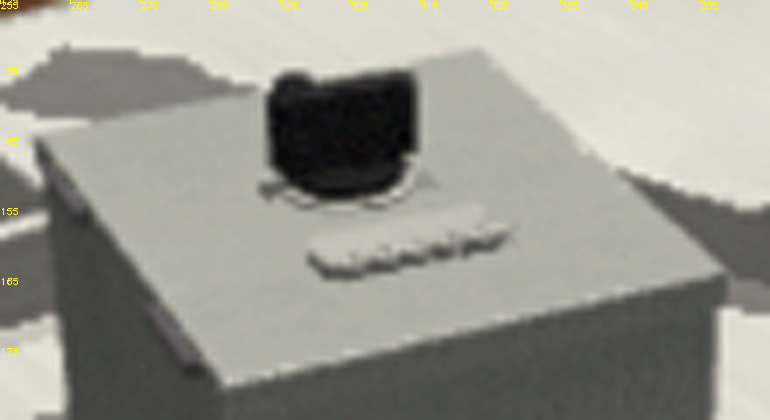

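```bash
cat > h.py <<'E'
import numpy as np,pickle
def proj(c,P):
    P=np.atleast_2d(P);T=c["T"];p=(P-T[:3,3])@T[:3,:3]
    return np.c_[c["cx"]+c["fx"]*p[:,0]/-p[:,2], c["cy"]-c["fy"]*p[:,1]/-p[:,2]]
def ray(c,uv,z):
    T=c["T"];d=T[:3,:3]@np.array([(uv[0]-c["cx"])/c["fx"],-(uv[1]-c["cy"])/c["fy"],-1]);o=T[:3,3]
    return o+d*(z-o[2])/d[2]
E
python3 - <<'E'
from h import *
from scipy.optimize import least_squares
np.set_printoptions(precision=4,suppress=True)
S=pickle.load(open("pics/scene0.pkl","rb"));T=pickle.load(open("pics/top0.pkl","rb"))
def fit(loc_obs,x0):
    def f(p,cams=None):
        x,y,a=p[:3];r=[]
        R=np.array([[np.cos(a),-np.sin(a),0],[np.sin(a),np.cos(a),0],[0,0,1]])
        for c,l,uv in loc_obs:
            r.append(proj(c,R@np.array(l)+[x,y,0])[0]-uv)
        return np.ravel(r)
    s=least_squares(f,x0,loss="soft_l1");print(s.x,np.degrees(s.x[2]));print(f(s.x).reshape(-1,2).round(1).tolist());return s.x
hx,hy,h=.105,.12,.145
box=[(T,(hx,hy,h),(371,197)),(T,(hx,-hy,h),(459,213)),(T,(-hx,-hy,h),(447.6,291)),(T,(-hx,hy,h),(355.4,273)),
(T,(0,.05,.15),(390.2,239)),(T,(0,-.02,.154),(416.4,244)),(T,(0,-.08,.168),(438.6,248)),
(S,(hx,-hy,h),(260.1,144.7)),(S,(-hx,-hy,h),(324.3,131.9)),(S,(-hx,hy,h),(358.9,164)),(S,(hx,hy,h),(286.4,180.4))]
b=fit(box,[.45,-.1,-.1]);fit(box[:7],b);fit(box[7:],b)
kx,ky=.045,.05
rk=[(T,(kx,ky,.04),(277.9,220.9)),(T,(kx,-ky,.04),(306.9,234.9)),(T,(-kx,-ky,.04),(293.4,262.7)),(T,(-kx,ky,.04),(263.1,247.7)),(T,(0,0,.108),(282.3,238.7)),
(S,(kx,ky,.04),(366.1,258.3)),(S,(kx,-ky,.04),(357.3,233.3)),(S,(-kx,ky,.04),(402.6,254.6)),(S,(.027,0,.108),(369.3,222.5)),(S,(-.027,0,.108),(391.4,220.3))]
r=fit(rk,[.5,.15,-.4]);fit(rk[:5],r);fit(rk[5:],r)
for u in[(356,205),(325,322)]:print(ray(T,(350+u[0]/5,190+u[1]/5),.19))
E
```

```text
[ 0.4668 -0.1683 -0.1959] -11.223338115906188
[[0.1, -0.2], [-1.3, 1.0], [-1.7, -0.6], [1.6, -0.7], [-0.3, -0.1], [-0.6, -0.1], [0.6, -0.2], [0.8, -1.2], [-0.8, -0.4], [-0.7, -1.1], [1.1, -1.4]]
[ 0.4664 -0.1691 -0.1903] -10.905695506821464
[[0.2, 0.2], [-1.1, 0.8], [-1.1, -0.6], [2.1, -0.3], [-0.0, 0.2], [-0.3, 0.0], [1.0, -0.2]]
[ 0.4709 -0.1626 -0.2033] -11.64692036221414
[[0.7, -0.3], [-0.5, 0.5], [-0.7, 0.3], [0.4, -0.1]]
[ 0.4823  0.1731 -0.4514] -25.86072835231729
[[-2.1, -1.0], [-0.6, -0.1], [-0.9, -0.1], [-1.4, -0.4], [0.2, -0.5], [0.2, -1.5], [-0.6, -1.6], [-0.0, -2.2], [0.3, -1.8], [-0.1, -2.0]]
[ 0.4811  0.1704 -0.4521] -25.905250358455834
[[-1.2, -0.6], [0.4, 0.3], [0.0, 0.3], [-0.4, 0.0], [1.1, -0.1]]
[ 0.4868  0.1787 -0.4702] -26.9397939653768
[[-0.2, 0.3], [-0.3, -0.1], [-0.0, -0.0], [0.3, -0.1], [0.2, -0.1]]
[ 0.4929 -0.1961  0.19  ]
[ 0.4315 -0.178   0.19  ]
```

servo_tool --deltas '[{"dx":0.015,"dy":0.03,"dz":0.01,"az":0.12,"fingers":100},{"dx":0.03,"dy":0.06,"dz":0.02,"az":0.24,"fingers":100},{"dx":0.045,"dy":0.09,"dz":0.03,"az":0.36,"fingers":100},{"dx":0.06,"dy":0.12,"dz":0.03,"az":0.48,"fingers":100},{"dx":0.075,"dy":0.15,"dz":0.03,"az":0.6,"fingers":100}]'

```text
$.deltas[0]: bad value
```

servo_tool --deltas '[{"dx":0.015,"dy":0.03,"az":0.12},{"dx":0.03,"dy":0.06,"az":0.24},{"dx":0.045,"dy":0.09,"az":0.36},{"dx":0.06,"dy":0.12,"az":0.48},{"dx":0.075,"dy":0.15,"az":0.6}]'

```text
$.deltas[0]: bad value
```

servo_tool --deltas '[{"dx":0.006,"dy":0.019,"az":0.12},{"dx":0.012,"dy":0.038,"az":0.24},{"dx":0.018,"dy":0.057,"az":0.36},{"dx":0.024,"dy":0.076,"az":0.48},{"dx":0.031,"dy":0.097,"az":0.6}]'

```text
$.deltas[0]: bad value
```

servo_tool --deltas '[{"az":0.12},{"az":0.24},{"az":0.36},{"az":0.48},{"az":0.6}]'

```text
$.deltas[0]: bad value
```

servo_tool --deltas '[{"ax":0,"ay":0,"az":0.12,"dx":0.015,"dy":0.03,"dz":0.01,"fingers":100},{"ax":0,"ay":0,"az":0.24,"dx":0.03,"dy":0.06,"dz":0.02,"fingers":100},{"ax":0,"ay":0,"az":0.36,"dx":0.045,"dy":0.09,"dz":0.03,"fingers":100},{"ax":0,"ay":0,"az":0.48,"dx":0.06,"dy":0.12,"dz":0.03,"fingers":100},{"ax":0,"ay":0,"az":0.6,"dx":0.075,"dy":0.15,"dz":0.03,"fingers":100}]'

```text
clock: 1.42
tcp_pos: [0.358, -0.4348, 0.2626]
eef_rot: [[0.002, 0.494, 0.87], [-0.002, 0.87, -0.494], [-1.0, -0.001, 0.002]]
force: [0.6, 0.6, -0.1]
grip_width: 0.605
```

servo_tool --deltas '[{"ax":0,"ay":0,"az":0.12,"dx":0.015,"dy":0.03,"dz":0,"fingers":100},{"ax":0,"ay":0,"az":0.24,"dx":0.03,"dy":0.06,"dz":0,"fingers":100},{"ax":0,"ay":0,"az":0.36,"dx":0.045,"dy":0.09,"dz":0,"fingers":100},{"ax":0,"ay":0,"az":0.48,"dx":0.06,"dy":0.12,"dz":0,"fingers":100},{"ax":0,"ay":0,"az":0.6,"dx":0.075,"dy":0.15,"dz":0,"fingers":100}]'

```text
clock: 1.83
tcp_pos: [0.4325, -0.2842, 0.2616]
eef_rot: [[0.0, -0.084, 0.997], [-0.001, 0.997, 0.084], [-1.0, -0.001, 0.0]]
force: [0.7, 0.4, -0.6]
grip_width: 0.608
```

servo_tool --deltas '[{"ax":0,"ay":0,"az":0.12,"dx":0.006,"dy":0.02,"dz":0,"fingers":100},{"ax":0,"ay":0,"az":0.24,"dx":0.012,"dy":0.04,"dz":0,"fingers":100},{"ax":0,"ay":0,"az":0.36,"dx":0.018,"dy":0.06,"dz":0,"fingers":100},{"ax":0,"ay":0,"az":0.48,"dx":0.024,"dy":0.08,"dz":0,"fingers":100},{"ax":0,"ay":0,"az":0.6,"dx":0.03,"dy":0.097,"dz":0,"fingers":100}]'

```text
clock: 2.25
tcp_pos: [0.4624, -0.187, 0.2615]
eef_rot: [[0.0, -0.633, 0.774], [-0.0, 0.774, 0.633], [-1.0, -0.0, 0.0]]
force: [0.6, 0.0, 0.7]
grip_width: 0.607
```

servo_tool --deltas '[{"ax":0,"ay":0,"az":0.12,"dx":0,"dy":0,"dz":0,"fingers":100},{"ax":0,"ay":0,"az":0.24,"dx":0,"dy":0,"dz":0,"fingers":100},{"ax":0,"ay":0,"az":0.36,"dx":0,"dy":0,"dz":0,"fingers":100},{"ax":0,"ay":0,"az":0.48,"dx":0,"dy":0,"dz":0,"fingers":100},{"ax":0,"ay":0,"az":0.6,"dx":0,"dy":0,"dz":0,"fingers":100}]'

```text
clock: 2.67
tcp_pos: [0.462, -0.1886, 0.2614]
eef_rot: [[0.0, -0.959, 0.283], [-0.0, 0.283, 0.959], [-1.0, -0.0, -0.0]]
force: [-0.1, -0.1, -0.5]
grip_width: 0.608
```

```bash
python3 - <<'E'
from bench import bot
from h import *
import cv2
s=bot.read_state();R=s["eef_rot"];print(s["clock"],s["tcp_pos"],np.degrees(np.arctan2(R[1,2],R[0,2])),s["joint_positions"].round(1),R.round(3).tolist(),s["ft_torque"],s["force"])
for n in("scene","top"):
    c=bot.capture(n);p=proj(c,[s["tcp_pos"],[.463,-.188,.19]]);print(n,p.round(1).tolist())
    u,v=p[0].astype(int)
    k=6;im=c["image"][:,:,::-1][v-45:v+45,u-60:u+60]
    cv2.imwrite(f"pics/k1{n}.png",cv2.resize(cv2.convertScaleAbs(im,alpha=1.5),None,fx=k,fy=k,interpolation=2)); print(u-60,v-45)
E
```

```text
2.6667 [ 0.46204427 -0.18860341  0.26143   ] 73.57193545574555 [ 41.9   5.4 -25.6 108.9   2.6  66.3  88.9] [[0.0, -0.959, 0.283], [-0.0, 0.283, 0.959], [-1.0, -0.0, -0.0]] [0.00983631 0.03625168 0.02761548] [-0.11495065 -0.13707983 -0.4710783 ]
scene [[303.3, 112.6], [304.2, 136.1]]
243 67
top [[424.4, 239.4], [418.5, 242.3]]
364 194
```

View pics/k1scene.png

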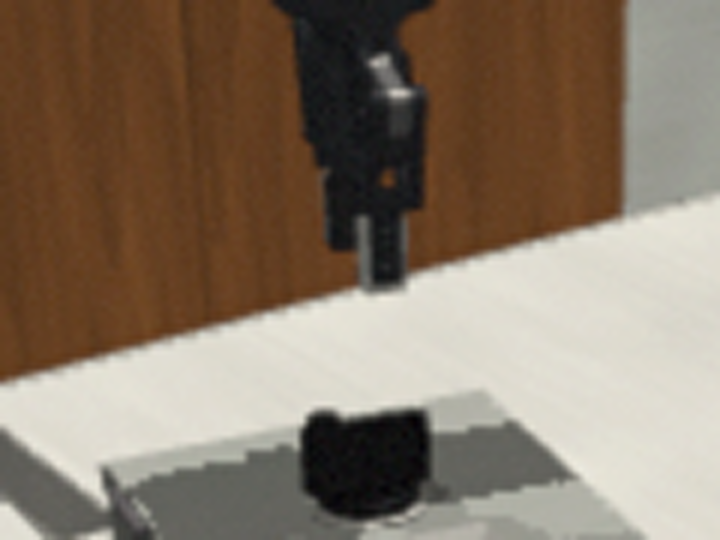

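View pics/k1top.png

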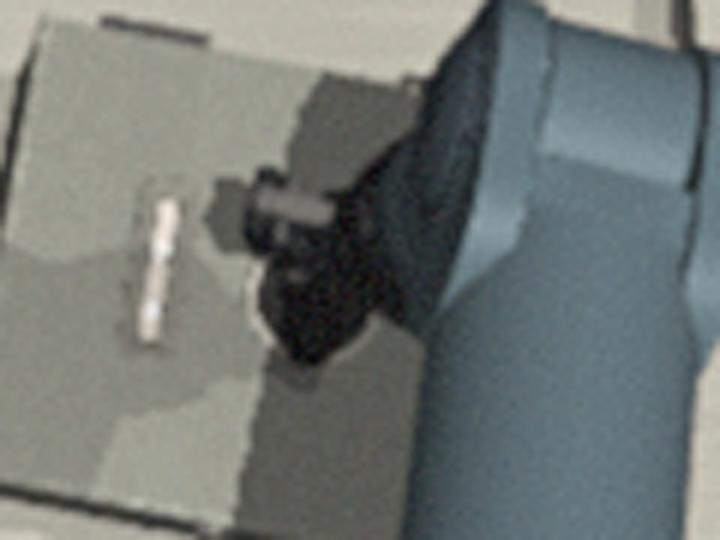

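servo_tool --deltas '[{"ax":0,"ay":0,"az":0,"dx":0,"dy":0,"dz":-0.025,"fingers":100},{"ax":0,"ay":0,"az":0,"dx":0,"dy":0,"dz":-0.05,"fingers":100},{"ax":0,"ay":0,"az":0,"dx":0,"dy":0,"dz":-0.07,"fingers":100},{"ax":0,"ay":0,"az":0,"dx":0,"dy":0,"dz":-0.085,"fingers":100},{"ax":0,"ay":0,"az":0,"dx":0,"dy":0,"dz":-0.098,"fingers":100}]'

```text
clock: 3.18
tcp_pos: [0.4613, -0.1885, 0.1618]
eef_rot: [[-0.001, -0.956, 0.292], [0.001, 0.292, 0.956], [-1.0, 0.002, 0.0]]
force: [-0.6, 1.0, -0.2]
grip_width: 0.609
```

servo_tool --deltas '[{"ax":0,"ay":0,"az":0,"dx":0,"dy":0,"dz":0,"fingers":170},{"ax":0,"ay":0,"az":0,"dx":0,"dy":0,"dz":0,"fingers":190},{"ax":0,"ay":0,"az":0,"dx":0,"dy":0,"dz":0,"fingers":200},{"ax":0,"ay":0,"az":0,"dx":0,"dy":0,"dz":0,"fingers":210},{"ax":0,"ay":0,"az":0,"dx":0,"dy":0,"dz":0,"fingers":210}]' --newtons 20

```text
clock: 3.6
tcp_pos: [0.4631, -0.1883, 0.1644]
eef_rot: [[0.002, -0.957, 0.289], [-0.0, 0.289, 0.957], [-1.0, -0.002, 0.0]]
force: [0.9, 1.7, 1.3]
grip_width: 0.178
```

servo_tool --deltas '[{"ax":0,"ay":0,"az":0,"dx":0,"dy":0,"dz":0,"fingers":255},{"ax":0,"ay":0,"az":0,"dx":0,"dy":0,"dz":0,"fingers":255},{"ax":0,"ay":0,"az":0,"dx":0,"dy":0,"dz":0,"fingers":255},{"ax":0,"ay":0,"az":0,"dx":0,"dy":0,"dz":0,"fingers":255}]' --newtons 50

```text
clock: 3.93
tcp_pos: [0.4633, -0.1879, 0.1646]
eef_rot: [[0.002, -0.958, 0.288], [0.0, 0.288, 0.958], [-1.0, -0.002, 0.001]]
force: [0.1, 4.6, 5.9]
grip_width: 0.157
```

```bash
cat > st.py <<'E'
from bench import bot
import numpy as np
s=bot.read_state();R=s["eef_rot"]
print(s["clock"].__round__(2),s["tcp_pos"].round(4),"yaw",round(np.degrees(np.arctan2(R[1,2],R[0,2])),2),"F",s["force"].round(1),"M",s["ft_torque"].round(3),"g",round(s["grip_width"]*85,1),"q7",s["joint_positions"][6].round(1))
E
python3 st.py
```

```text
3.93 [ 0.4633 -0.1879  0.1646] yaw 73.26 F [0.1 4.6 5.9] M [0.887 0.062 0.011] g 13.4 q7 85.4
```

servo_tool --deltas '[{"ax":0,"ay":0,"az":-0.06,"dx":0,"dy":0,"dz":0,"fingers":255},{"ax":0,"ay":0,"az":-0.12,"dx":0,"dy":0,"dz":0,"fingers":255},{"ax":0,"ay":0,"az":-0.18,"dx":0,"dy":0,"dz":0,"fingers":255},{"ax":0,"ay":0,"az":-0.24,"dx":0,"dy":0,"dz":0,"fingers":255},{"ax":0,"ay":0,"az":-0.3,"dx":0,"dy":0,"dz":0,"fingers":255}]'

```text
clock: 4.35
tcp_pos: [0.4637, -0.187, 0.1646]
eef_rot: [[0.003, -0.829, 0.559], [0.001, 0.559, 0.829], [-1.0, -0.002, 0.002]]
force: [0.1, 5.1, 5.2]
grip_width: 0.152
```

```bash
python3 st.py
```

```text
4.35 [ 0.4637 -0.187   0.1646] yaw 56.04 F [0.1 5.1 5.2] M [1.037 0.003 0.45 ] g 12.9 q7 68.5
```

servo_tool --deltas '[{"ax":0,"ay":0,"az":-0.02,"dx":0,"dy":0,"dz":0,"fingers":255},{"ax":0,"ay":0,"az":-0.04,"dx":0,"dy":0,"dz":0,"fingers":255}]'

```text
clock: 4.52
tcp_pos: [0.4637, -0.1869, 0.1646]
eef_rot: [[0.003, -0.807, 0.59], [0.001, 0.59, 0.807], [-1.0, -0.002, 0.002]]
force: [0.7, 5.2, 5.4]
grip_width: 0.154
```

```bash
python3 st.py
```

```text
4.52 [ 0.4637 -0.1869  0.1646] yaw 53.82 F [0.7 5.2 5.4] M [ 1.13  -0.043  0.267] g 13.1 q7 66.4
```

servo_tool --deltas '[{"ax":0,"ay":0,"az":-0.02,"dx":0,"dy":0,"dz":0,"fingers":255},{"ax":0,"ay":0,"az":-0.04,"dx":0,"dy":0,"dz":0,"fingers":255}]'

```text
clock: 4.68
tcp_pos: [0.4638, -0.1868, 0.1646]
eef_rot: [[0.003, -0.783, 0.622], [0.001, 0.622, 0.783], [-1.0, -0.002, 0.002]]
force: [1.5, 5.7, 5.2]
grip_width: 0.156
```

```bash
python3 st.py
```

```text
4.68 [ 0.4638 -0.1868  0.1646] yaw 51.57 F [1.5 5.7 5.2] M [ 1.053 -0.058  0.286] g 13.3 q7 64.2
```

servo_tool --deltas '[{"ax":0,"ay":0,"az":-0.02,"dx":0,"dy":0,"dz":0,"fingers":255},{"ax":0,"ay":0,"az":-0.04,"dx":0,"dy":0,"dz":0,"fingers":255}]'

```text
clock: 4.85
tcp_pos: [0.4639, -0.1867, 0.1646]
eef_rot: [[0.003, -0.758, 0.652], [0.001, 0.652, 0.758], [-1.0, -0.001, 0.003]]
force: [0.2, 5.7, 5.1]
grip_width: 0.155
```

```bash
python3 st.py
```

```text
4.85 [ 0.4639 -0.1867  0.1646] yaw 49.27 F [0.2 5.7 5.1] M [ 1.132 -0.171  0.257] g 13.2 q7 62.0
```

servo_tool --deltas '[{"ax":0,"ay":0,"az":-0.02,"dx":0,"dy":0,"dz":0,"fingers":255},{"ax":0,"ay":0,"az":-0.04,"dx":0,"dy":0,"dz":0,"fingers":255}]'

```text
clock: 5.02
tcp_pos: [0.4639, -0.1866, 0.1646]
eef_rot: [[0.003, -0.731, 0.682], [0.001, 0.682, 0.731], [-1.0, -0.001, 0.003]]
force: [0.5, 5.0, 4.9]
grip_width: 0.152
```

```bash
python3 st.py
```

```text
5.02 [ 0.4639 -0.1866  0.1646] yaw 46.99 F [0.5 5.  4.9] M [ 1.082 -0.107  0.296] g 13.0 q7 59.7
```

servo_tool --deltas '[{"ax":0,"ay":0,"az":-0.02,"dx":0,"dy":0,"dz":0,"fingers":255},{"ax":0,"ay":0,"az":-0.04,"dx":0,"dy":0,"dz":0,"fingers":255}]'

```text
clock: 5.18
tcp_pos: [0.464, -0.1865, 0.1646]
eef_rot: [[0.003, -0.703, 0.711], [0.001, 0.711, 0.703], [-1.0, -0.001, 0.003]]
force: [0.9, 5.4, 4.4]
grip_width: 0.155
```

```bash
python3 st.py
```

```text
5.18 [ 0.464  -0.1865  0.1646] yaw 44.71 F [0.9 5.4 4.4] M [ 1.164 -0.197  0.242] g 13.2 q7 57.5
```

servo_tool --deltas '[{"ax":0,"ay":0,"az":-0.02,"dx":0,"dy":0,"dz":0,"fingers":255},{"ax":0,"ay":0,"az":-0.04,"dx":0,"dy":0,"dz":0,"fingers":255}]'

```text
clock: 5.35
tcp_pos: [0.4641, -0.1864, 0.1646]
eef_rot: [[0.003, -0.675, 0.738], [0.001, 0.738, 0.675], [-1.0, -0.001, 0.003]]
force: [1.5, 5.4, 5.4]
grip_width: 0.155
```

```bash
python3 st.py
```

```text
5.35 [ 0.4641 -0.1864  0.1646] yaw 42.42 F [1.5 5.4 5.4] M [ 1.21  -0.251  0.24 ] g 13.2 q7 55.3
```

servo_tool --deltas '[{"ax":0,"ay":0,"az":-0.02,"dx":0,"dy":0,"dz":0,"fingers":255},{"ax":0,"ay":0,"az":-0.04,"dx":0,"dy":0,"dz":0,"fingers":255}]'

```text
clock: 5.52
tcp_pos: [0.4642, -0.1863, 0.1646]
eef_rot: [[0.004, -0.644, 0.765], [0.001, 0.765, 0.644], [-1.0, -0.001, 0.004]]
force: [0.9, 5.6, 3.8]
grip_width: 0.153
```

```bash
python3 st.py
```

```text
5.52 [ 0.4642 -0.1863  0.1646] yaw 40.13 F [0.9 5.6 3.8] M [ 1.162 -0.216  0.263] g 13.0 q7 53.0
```

servo_tool --deltas '[{"ax":0,"ay":0,"az":-0.02,"dx":0,"dy":0,"dz":0,"fingers":255},{"ax":0,"ay":0,"az":-0.04,"dx":0,"dy":0,"dz":0,"fingers":255}]'

```text
clock: 5.68
tcp_pos: [0.4643, -0.1862, 0.1646]
eef_rot: [[0.004, -0.613, 0.79], [0.002, 0.79, 0.613], [-1.0, -0.001, 0.004]]
force: [1.7, 5.6, 4.4]
grip_width: 0.155
```

```bash
python3 st.py
```

```text
5.68 [ 0.4643 -0.1862  0.1646] yaw 37.84 F [1.7 5.6 4.4] M [ 1.246 -0.282  0.31 ] g 13.1 q7 50.8
```

servo_tool --deltas '[{"ax":0,"ay":0,"az":-0.02,"dx":0,"dy":0,"dz":0,"fingers":255},{"ax":0,"ay":0,"az":-0.04,"dx":0,"dy":0,"dz":0,"fingers":255}]'

```text
clock: 5.85
tcp_pos: [0.4644, -0.1862, 0.1646]
eef_rot: [[0.004, -0.582, 0.814], [0.002, 0.814, 0.582], [-1.0, -0.001, 0.004]]
force: [2.9, 6.8, 4.5]
grip_width: 0.153
```

```bash
python3 st.py
```

```text
5.85 [ 0.4644 -0.1862  0.1646] yaw 35.56 F [2.9 6.8 4.5] M [ 1.199 -0.24   0.349] g 13.0 q7 48.6
```

servo_tool --deltas '[{"ax":0,"ay":0,"az":-0.02,"dx":0,"dy":0,"dz":0,"fingers":255},{"ax":0,"ay":0,"az":-0.04,"dx":0,"dy":0,"dz":0,"fingers":255}]'

```text
clock: 6.02
tcp_pos: [0.4645, -0.1861, 0.1646]
eef_rot: [[0.004, -0.549, 0.836], [0.002, 0.836, 0.549], [-1.0, -0.001, 0.004]]
force: [2.6, 5.9, 4.2]
grip_width: 0.149
```

```bash
python3 st.py
```

```text
6.02 [ 0.4645 -0.1861  0.1646] yaw 33.27 F [2.6 5.9 4.2] M [ 1.199 -0.345  0.244] g 12.7 q7 46.3
```

servo_tool --deltas '[{"ax":0,"ay":0,"az":-0.02,"dx":0,"dy":0,"dz":0,"fingers":255},{"ax":0,"ay":0,"az":-0.04,"dx":0,"dy":0,"dz":0,"fingers":255}]'

```text
clock: 6.18
tcp_pos: [0.4646, -0.186, 0.1646]
eef_rot: [[0.004, -0.515, 0.857], [0.002, 0.857, 0.515], [-1.0, -0.001, 0.005]]
force: [2.1, 6.1, 3.9]
grip_width: 0.151
```

```bash
python3 st.py
```

```text
6.18 [ 0.4646 -0.186   0.1646] yaw 30.98 F [2.1 6.1 3.9] M [ 1.28  -0.351  0.282] g 12.8 q7 44.1
```

servo_tool --deltas '[{"ax":0,"ay":0,"az":-0.02,"dx":0,"dy":0,"dz":0,"fingers":255},{"ax":0,"ay":0,"az":-0.04,"dx":0,"dy":0,"dz":0,"fingers":255}]'

```text
clock: 6.35
tcp_pos: [0.4647, -0.186, 0.1646]
eef_rot: [[0.005, -0.48, 0.877], [0.002, 0.877, 0.48], [-1.0, -0.001, 0.005]]
force: [2.7, 6.5, 3.7]
grip_width: 0.155
```

```bash
python3 st.py
```

```text
6.35 [ 0.4647 -0.186   0.1646] yaw 28.69 F [2.7 6.5 3.7] M [ 1.236 -0.375  0.222] g 13.2 q7 41.9
```

servo_tool --deltas '[{"ax":0,"ay":0,"az":-0.02,"dx":0,"dy":0,"dz":0,"fingers":255},{"ax":0,"ay":0,"az":-0.04,"dx":0,"dy":0,"dz":0,"fingers":255}]'

```text
clock: 6.52
tcp_pos: [0.4648, -0.1859, 0.1646]
eef_rot: [[0.005, -0.445, 0.896], [0.002, 0.896, 0.445], [-1.0, -0.0, 0.005]]
force: [2.8, 5.8, 4.5]
grip_width: 0.156
```

```bash
python3 st.py
```

```text
6.52 [ 0.4648 -0.1859  0.1646] yaw 26.4 F [2.8 5.8 4.5] M [ 1.251 -0.38   0.254] g 13.3 q7 39.6
```

servo_tool --deltas '[{"ax":0,"ay":0,"az":-0.02,"dx":0,"dy":0,"dz":0,"fingers":255},{"ax":0,"ay":0,"az":-0.04,"dx":0,"dy":0,"dz":0,"fingers":255}]'

```text
clock: 6.68
tcp_pos: [0.4649, -0.1859, 0.1646]
eef_rot: [[0.005, -0.409, 0.913], [0.002, 0.913, 0.409], [-1.0, -0.0, 0.005]]
force: [3.6, 6.6, 4.6]
grip_width: 0.155
```

```bash
python3 st.py
```

```text
6.68 [ 0.4649 -0.1859  0.1646] yaw 24.12 F [3.6 6.6 4.6] M [ 1.309 -0.472  0.296] g 13.2 q7 37.4
```

servo_tool --deltas '[{"ax":0,"ay":0,"az":-0.02,"dx":0,"dy":0,"dz":0,"fingers":255},{"ax":0,"ay":0,"az":-0.04,"dx":0,"dy":0,"dz":0,"fingers":255}]'

```text
clock: 6.85
tcp_pos: [0.4651, -0.1858, 0.1646]
eef_rot: [[0.005, -0.372, 0.928], [0.002, 0.928, 0.372], [-1.0, -0.0, 0.006]]
force: [2.3, 6.6, 3.8]
grip_width: 0.154
```

```bash
python3 st.py
```

```text
6.85 [ 0.4651 -0.1858  0.1646] yaw 21.82 F [2.3 6.6 3.8] M [ 1.319 -0.5    0.301] g 13.1 q7 35.1
```

servo_tool --deltas '[{"ax":0,"ay":0,"az":-0.02,"dx":0,"dy":0,"dz":0,"fingers":255},{"ax":0,"ay":0,"az":-0.04,"dx":0,"dy":0,"dz":0,"fingers":255}]'

```text
clock: 7.02
tcp_pos: [0.4652, -0.1857, 0.1646]
eef_rot: [[0.005, -0.335, 0.942], [0.002, 0.942, 0.335], [-1.0, 0.0, 0.006]]
force: [2.6, 6.1, 2.4]
grip_width: 0.155
```

```bash
python3 st.py
```

```text
7.02 [ 0.4652 -0.1857  0.1646] yaw 19.55 F [2.6 6.1 2.4] M [ 1.291 -0.575  0.258] g 13.2 q7 32.9
```

servo_tool --deltas '[{"ax":0,"ay":0,"az":-0.02,"dx":0,"dy":0,"dz":0,"fingers":255},{"ax":0,"ay":0,"az":-0.04,"dx":0,"dy":0,"dz":0,"fingers":255}]'

```text
clock: 7.18
tcp_pos: [0.4653, -0.1857, 0.1646]
eef_rot: [[0.006, -0.297, 0.955], [0.002, 0.955, 0.297], [-1.0, 0.0, 0.006]]
force: [4.6, 6.5, 2.5]
grip_width: 0.151
```

```bash
python3 st.py
```

```text
7.18 [ 0.4653 -0.1857  0.1646] yaw 17.26 F [4.6 6.5 2.5] M [ 1.307 -0.607  0.235] g 12.8 q7 30.7
```

servo_tool --deltas '[{"ax":0,"ay":0,"az":-0.02,"dx":0,"dy":0,"dz":0,"fingers":255},{"ax":0,"ay":0,"az":-0.04,"dx":0,"dy":0,"dz":0,"fingers":255}]'

```text
clock: 7.35
tcp_pos: [0.4655, -0.1857, 0.1646]
eef_rot: [[0.006, -0.258, 0.966], [0.002, 0.966, 0.258], [-1.0, 0.0, 0.006]]
force: [4.5, 5.5, 2.1]
grip_width: 0.152
```

```bash
python3 st.py;  python3 - <<'E'
from bench import bot
import cv2
c=bot.capture("scene");cv2.imwrite("pics/k2.png",cv2.resize(cv2.convertScaleAbs(c["image"][90:190,240:370,::-1],alpha=1.6),None,fx=6,fy=6,interpolation=2))
E
```

```text
7.35 [ 0.4655 -0.1857  0.1646] yaw 14.97 F [4.5 5.5 2.1] M [ 1.253 -0.628  0.272] g 12.9 q7 28.4
```

View pics/k2.png

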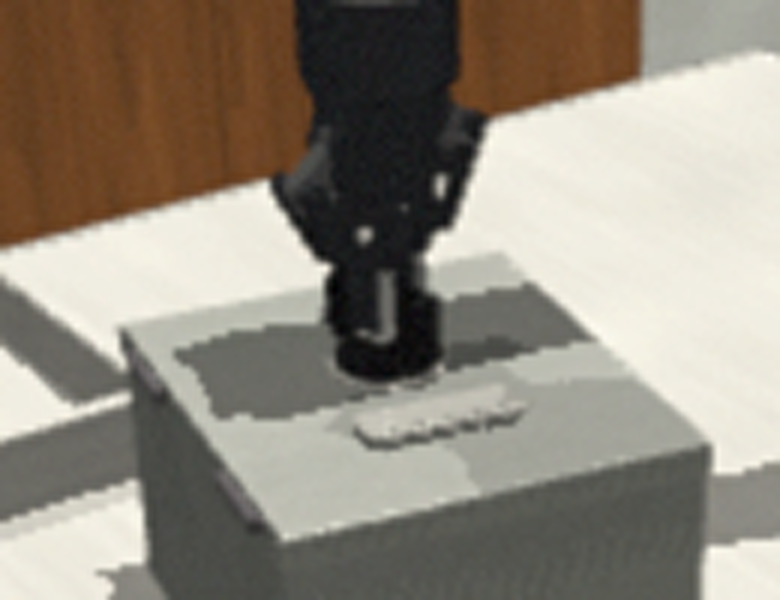

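The picture shows the gripper turned with the knob at around crop pixel (385,340). There has been no torque dip after about 1.02 rad, so I'll keep turning.

servo_tool --deltas '[{"ax":0,"ay":0,"az":-0.02,"dx":0,"dy":0,"dz":0,"fingers":255},{"ax":0,"ay":0,"az":-0.04,"dx":0,"dy":0,"dz":0,"fingers":255}]'

```text
clock: 7.57
tcp_pos: [0.4656, -0.1856, 0.1646]
eef_rot: [[0.006, -0.219, 0.976], [0.002, 0.976, 0.219], [-1.0, 0.001, 0.006]]
force: [3.5, 6.5, 2.5]
grip_width: 0.154
```

```bash
python3 st.py
```

```text
7.57 [ 0.4656 -0.1856  0.1646] yaw 12.68 F [3.5 6.5 2.5] M [ 1.346 -0.728  0.23 ] g 13.1 q7 26.2
```

servo_tool --deltas '[{"ax":0,"ay":0,"az":-0.02,"dx":0,"dy":0,"dz":0,"fingers":255},{"ax":0,"ay":0,"az":-0.04,"dx":0,"dy":0,"dz":0,"fingers":255}]'

```text
clock: 7.73
tcp_pos: [0.4657, -0.1856, 0.1646]
eef_rot: [[0.007, -0.18, 0.984], [0.002, 0.984, 0.18], [-1.0, 0.001, 0.007]]
force: [5.3, 5.8, 2.1]
grip_width: 0.155
```

```bash
python3 st.py
```

```text
7.73 [ 0.4657 -0.1856  0.1646] yaw 10.39 F [5.3 5.8 2.1] M [ 1.318 -0.72   0.312] g 13.2 q7 24.0
```

servo_tool --deltas '[{"ax":0,"ay":0,"az":-0.02,"dx":0,"dy":0,"dz":0,"fingers":255},{"ax":0,"ay":0,"az":-0.04,"dx":0,"dy":0,"dz":0,"fingers":255}]'

```text
clock: 7.9
tcp_pos: [0.4658, -0.1856, 0.1646]
eef_rot: [[0.007, -0.141, 0.99], [0.002, 0.99, 0.141], [-1.0, 0.001, 0.007]]
force: [4.7, 6.0, 2.3]
grip_width: 0.155
```

```bash
python3 st.py
```

```text
7.9 [ 0.4658 -0.1856  0.1646] yaw 8.1 F [4.7 6.  2.3] M [ 1.267 -0.819  0.28 ] g 13.1 q7 21.7
```

servo_tool --deltas '[{"ax":0,"ay":0,"az":-0.02,"dx":0,"dy":0,"dz":0,"fingers":255},{"ax":0,"ay":0,"az":-0.04,"dx":0,"dy":0,"dz":0,"fingers":255}]'

```text
clock: 8.07
tcp_pos: [0.4659, -0.1855, 0.1646]
eef_rot: [[0.007, -0.101, 0.995], [0.002, 0.995, 0.101], [-1.0, 0.001, 0.007]]
force: [4.8, 6.0, 1.0]
grip_width: 0.15
```

```bash
python3 st.py
```

```text
8.07 [ 0.4659 -0.1855  0.1646] yaw 5.81 F [4.8 6.  1. ] M [ 1.361 -0.862  0.189] g 12.7 q7 19.5
```

servo_tool --deltas '[{"ax":0,"ay":0,"az":-0.02,"dx":0,"dy":0,"dz":0,"fingers":255},{"ax":0,"ay":0,"az":-0.04,"dx":0,"dy":0,"dz":0,"fingers":255}]'

```text
clock: 8.23
tcp_pos: [0.4661, -0.1855, 0.1646]
eef_rot: [[0.007, -0.061, 0.998], [0.002, 0.998, 0.061], [-1.0, 0.002, 0.007]]
force: [5.5, 6.0, 1.1]
grip_width: 0.154
```

```bash
python3 st.py
```

```text
8.23 [ 0.4661 -0.1855  0.1646] yaw 3.52 F [5.5 6.  1.1] M [ 1.287 -0.859  0.273] g 13.1 q7 17.3
```

servo_tool --deltas '[{"ax":0,"ay":0,"az":-0.02,"dx":0,"dy":0,"dz":0,"fingers":255},{"ax":0,"ay":0,"az":-0.04,"dx":0,"dy":0,"dz":0,"fingers":255}]'

```text
clock: 8.4
tcp_pos: [0.4662, -0.1855, 0.1646]
eef_rot: [[0.008, -0.021, 1.0], [0.002, 1.0, 0.021], [-1.0, 0.002, 0.008]]
force: [5.4, 5.9, 1.7]
grip_width: 0.152
```

```bash
python3 st.py
```

```text
8.4 [ 0.4662 -0.1855  0.1646] yaw 1.2 F [5.4 5.9 1.7] M [ 1.268 -0.974  0.098] g 12.9 q7 15.0
```

servo_tool --deltas '[{"ax":0,"ay":0,"az":-0.02,"dx":0,"dy":0,"dz":0,"fingers":255}]'

```text
clock: 8.48
tcp_pos: [0.4663, -0.1855, 0.1646]
eef_rot: [[0.008, -0.001, 1.0], [0.002, 1.0, 0.001], [-1.0, 0.002, 0.008]]
force: [6.6, 6.0, 1.1]
grip_width: 0.151
```

```bash
python3 st.py
```

```text
8.48 [ 0.4663 -0.1855  0.1646] yaw 0.04 F [6.6 6.  1.1] M [ 1.354 -0.933  0.082] g 12.8 q7 13.9
```

servo_tool --deltas '[{"ax":0,"ay":0,"az":-0.02,"dx":0,"dy":0,"dz":0,"fingers":255}]'

```text
clock: 8.57
tcp_pos: [0.4663, -0.1855, 0.1646]
eef_rot: [[0.008, 0.02, 1.0], [0.002, 1.0, -0.02], [-1.0, 0.002, 0.008]]
force: [7.0, 6.6, 0.7]
grip_width: 0.154
```

```bash
python3 st.py
```

```text
8.57 [ 0.4663 -0.1855  0.1646] yaw -1.12 F [7.  6.6 0.7] M [ 1.306 -1.019  0.049] g 13.0 q7 12.7
```

Torque is dipping, so the knob is entering the notch.

servo_tool --deltas '[{"ax":0,"ay":0,"az":-0.02,"dx":0,"dy":0,"dz":0,"fingers":255}]'

```text
clock: 8.65
tcp_pos: [0.4664, -0.1855, 0.1646]
eef_rot: [[0.008, 0.04, 0.999], [0.002, 0.999, -0.04], [-1.0, 0.003, 0.008]]
force: [6.5, 7.3, 1.4]
grip_width: 0.155
```

```bash
python3 st.py
```

```text
8.65 [ 0.4664 -0.1855  0.1646] yaw -2.28 F [6.5 7.3 1.4] M [ 1.294 -0.974  0.055] g 13.2 q7 11.6
```

servo_tool --deltas '[{"ax":0,"ay":0,"az":-0.02,"dx":0,"dy":0,"dz":0,"fingers":255}]'

```text
clock: 8.73
tcp_pos: [0.4664, -0.1855, 0.1646]
eef_rot: [[0.008, 0.059, 0.998], [0.002, 0.998, -0.059], [-1.0, 0.003, 0.008]]
force: [6.1, 6.3, 0.5]
grip_width: 0.16
```

```bash
python3 st.py
```

```text
8.73 [ 0.4664 -0.1855  0.1646] yaw -3.4 F [6.1 6.3 0.5] M [ 1.338 -1.025  0.292] g 13.6 q7 10.5
```

servo_tool --deltas '[{"ax":0,"ay":0,"az":-0.02,"dx":0,"dy":0,"dz":0,"fingers":255}]'

```text
clock: 8.82
tcp_pos: [0.4665, -0.1855, 0.1646]
eef_rot: [[0.008, 0.077, 0.997], [0.002, 0.997, -0.077], [-1.0, 0.002, 0.008]]
force: [6.8, 5.8, 0.2]
grip_width: 0.151
```

```bash
python3 st.py
```

```text
8.82 [ 0.4665 -0.1855  0.1646] yaw -4.43 F [6.8 5.8 0.2] M [ 1.286 -1.069  0.748] g 12.8 q7 9.5
```

servo_tool --deltas '[{"ax":0,"ay":0,"az":0.02,"dx":0,"dy":0,"dz":0,"fingers":255},{"ax":0,"ay":0,"az":0.02,"dx":0,"dy":0,"dz":0,"fingers":215},{"ax":0,"ay":0,"az":0.02,"dx":0,"dy":0,"dz":0,"fingers":180},{"ax":0,"ay":0,"az":0.02,"dx":0,"dy":0,"dz":0,"fingers":140},{"ax":0,"ay":0,"az":0.02,"dx":0,"dy":0,"dz":0,"fingers":120}]'

```text
clock: 9.23
tcp_pos: [0.4611, -0.1898, 0.1629]
eef_rot: [[-0.001, 0.063, 0.998], [-0.001, 0.998, -0.063], [-1.0, -0.001, -0.001]]
force: [-0.3, 0.2, 0.5]
grip_width: 0.527
```

```bash
python3 st.py
```

```text
9.23 [ 0.4611 -0.1898  0.1629] yaw -3.62 F [-0.3  0.2  0.5] M [ 0.043 -0.015  0.019] g 44.8 q7 10.6
```

servo_tool --deltas '[{"ax":0,"ay":0,"az":0,"dx":0,"dy":0,"dz":0.02,"fingers":120},{"ax":0,"ay":0,"az":0,"dx":0,"dy":0,"dz":0.05,"fingers":120},{"ax":0,"ay":0,"az":0,"dx":0,"dy":0,"dz":0.09,"fingers":120},{"ax":0,"ay":0,"az":0.1,"dx":0,"dy":0.03,"dz":0.11,"fingers":120},{"ax":0,"ay":0,"az":0.22,"dx":0,"dy":0.07,"dz":0.11,"fingers":120}]'

```text
clock: 9.65
tcp_pos: [0.465, -0.1243, 0.2791]
eef_rot: [[0.011, -0.151, 0.988], [-0.005, 0.988, 0.151], [-1.0, -0.007, 0.01]]
force: [1.7, -0.4, 0.3]
grip_width: 0.527
```

```bash
python3 st.py
```

```text
9.65 [ 0.465  -0.1243  0.2791] yaw 8.7 F [ 1.7 -0.4  0.3] M [ 0.071 -0.054  0.076] g 44.8 q7 18.1
```

servo_tool --deltas '[{"ax":0,"ay":0,"az":0.1,"dx":0.002,"dy":0.03,"dz":0,"fingers":120},{"ax":0,"ay":0,"az":0.2,"dx":0.004,"dy":0.06,"dz":0,"fingers":120},{"ax":0,"ay":0,"az":0.3,"dx":0.006,"dy":0.09,"dz":0,"fingers":120},{"ax":0,"ay":0,"az":0.4,"dx":0.008,"dy":0.12,"dz":-0.01,"fingers":120},{"ax":0,"ay":0,"az":0.5,"dx":0.01,"dy":0.15,"dz":-0.02,"fingers":120}]'

```text
clock: 10.07
tcp_pos: [0.4723, 0.0313, 0.2536]
eef_rot: [[0.002, -0.614, 0.79], [-0.002, 0.79, 0.614], [-1.0, -0.002, 0.001]]
force: [1.7, 0.0, -1.3]
grip_width: 0.528
```

servo_tool --deltas '[{"ax":0,"ay":0,"az":0.1,"dx":0.002,"dy":0.03,"dz":-0.01,"fingers":120},{"ax":0,"ay":0,"az":0.2,"dx":0.004,"dy":0.06,"dz":-0.02,"fingers":120},{"ax":0,"ay":0,"az":0.3,"dx":0.006,"dy":0.09,"dz":-0.03,"fingers":120},{"ax":0,"ay":0,"az":0.4,"dx":0.008,"dy":0.12,"dz":-0.04,"fingers":120},{"ax":0,"ay":0,"az":0.46,"dx":0.01,"dy":0.145,"dz":-0.04,"fingers":120}]'

```text
clock: 10.48
tcp_pos: [0.4804, 0.1765, 0.2109]
eef_rot: [[-0.004, -0.901, 0.434], [-0.002, 0.434, 0.901], [-1.0, 0.003, -0.003]]
force: [0.1, -0.4, 0.9]
grip_width: 0.527
```

```bash
python3 st.py; python3 - <<'E'
from bench import bot
from h import *
import cv2
s=bot.read_state()
for n,(u0,v0,w,h,k) in dict(scene=(250,120,180,160,4),top=(230,180,240,125,3)).items():
    c=bot.capture(n);pickle.dump(c,open(f"pics/{n}1.pkl","wb"))
    print(n,proj(c,s["tcp_pos"]).round(1))
    cv2.imwrite(f"pics/m1{n}.png",cv2.resize(cv2.convertScaleAbs(c["image"][v0:v0+h,u0:u0+w,::-1],alpha=1.5),None,fx=k,fy=k,interpolation=2))
    cv2.imwrite(f"pics/m1{n}_raw.png",c["image"][:,:,::-1])
T=pickle.load(open("pics/top0.pkl","rb"));print(ray(T,(390.2,239),.15),ray(T,(282.3,238.7),.108))
E
```

```text
10.48 [0.4804 0.1765 0.2109] yaw 64.29 F [ 0.1 -0.4  0.9] M [-0.013  0.01  -0.016] g 44.8 q7 32.6
scene [[384.8 183.1]]
top [[278.4 234.1]]
[ 0.47632011 -0.12015801  0.15      ] [0.48089914 0.17357704 0.108     ]
```

View pics/m1scene.png

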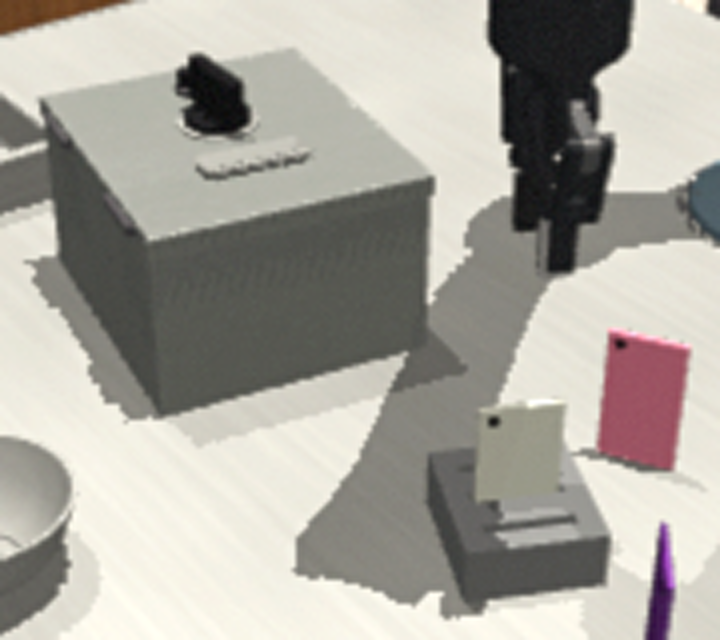

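View pics/m1top.png

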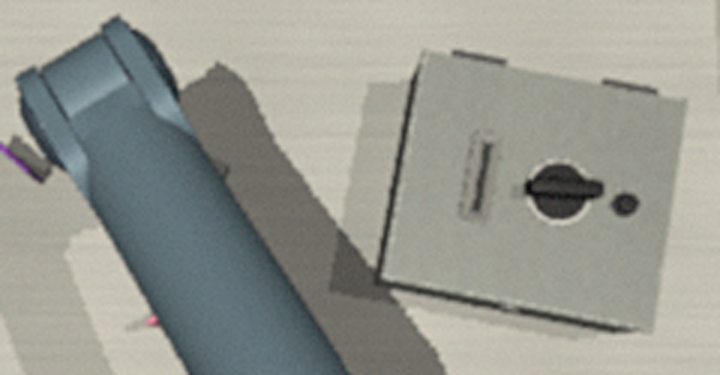

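servo_tool --deltas '[{"ax":0,"ay":0,"az":0,"dx":0.003,"dy":-0.002,"dz":-0.03,"fingers":120},{"ax":0,"ay":0,"az":0,"dx":0.003,"dy":-0.002,"dz":-0.06,"fingers":120},{"ax":0,"ay":0,"az":0,"dx":0.003,"dy":-0.002,"dz":-0.08,"fingers":120},{"ax":0,"ay":0,"az":0,"dx":0.003,"dy":-0.002,"dz":-0.09,"fingers":120},{"ax":0,"ay":0,"az":0,"dx":0.003,"dy":-0.002,"dz":-0.09,"fingers":120}]'

```text
clock: 11.0
tcp_pos: [0.4832, 0.1716, 0.1206]
eef_rot: [[-0.006, -0.898, 0.44], [-0.003, 0.44, 0.898], [-1.0, 0.004, -0.005]]
force: [0.2, 0.3, 0.2]
grip_width: 0.526
```

```bash
python3 st.py; python3 - <<'E'
from bench import bot
from h import *
import cv2
s=bot.read_state();t=s["tcp_pos"]
c=bot.capture("scene");print(proj(c,[t,t+[.02*.43,.02*.9,.006],t-[.02*.43,.02*.9,-.006]]).round(1).tolist(),proj(c,[[.4811,.1736,.108],[.4868,.1787,.108],[.4845,.174,.108]]).round(1).tolist())
cv2.imwrite("pics/m2.png",cv2.resize(cv2.convertScaleAbs(c["image"][180:280,330:430,::-1],alpha=1.5),None,fx=6,fy=6,interpolation=2))
E
```

```text
11.0 [0.4832 0.1716 0.1206] yaw 63.92 F [0.2 0.3 0.2] M [-0.009  0.044  0.046] g 44.7 q7 27.9
[[380.1, 215.1], [382.6, 217.8], [377.9, 208.4]] [[381.0, 219.4], [380.6, 221.3], [380.0, 220.0]]
```

View pics/m2.png

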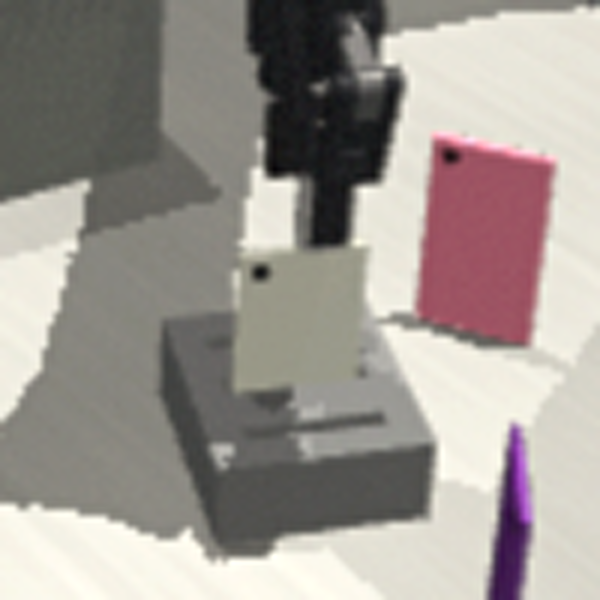

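servo_tool --deltas '[{"ax":0,"ay":0,"az":0,"dx":0,"dy":0.002,"dz":-0.015,"fingers":120},{"ax":0,"ay":0,"az":0,"dx":0,"dy":0.002,"dz":-0.03,"fingers":120},{"ax":0,"ay":0,"az":0,"dx":0,"dy":0.002,"dz":-0.04,"fingers":120},{"ax":0,"ay":0,"az":0,"dx":0,"dy":0.002,"dz":-0.04,"fingers":200},{"ax":0,"ay":0,"az":0,"dx":0,"dy":0.002,"dz":-0.04,"fingers":215}]' --newtons 20

```text
clock: 11.47
tcp_pos: [0.4855, 0.1762, 0.0839]
eef_rot: [[0.001, -0.899, 0.438], [-0.0, 0.438, 0.899], [-1.0, -0.001, 0.0]]
force: [-0.1, -0.4, -0.3]
grip_width: 0.255
```

```bash
python3 st.py; python3 - <<'E'
from bench import bot
import cv2
c=bot.capture("scene")
cv2.imwrite("pics/m3.png",cv2.resize(cv2.convertScaleAbs(c["image"][180:280,330:430,::-1],alpha=1.5),None,fx=6,fy=6,interpolation=2))
E
```

```text
11.47 [0.4855 0.1762 0.0839] yaw 64.03 F [-0.1 -0.4 -0.3] M [0.007 0.015 0.04 ] g 21.7 q7 25.1
```

View pics/m3.png

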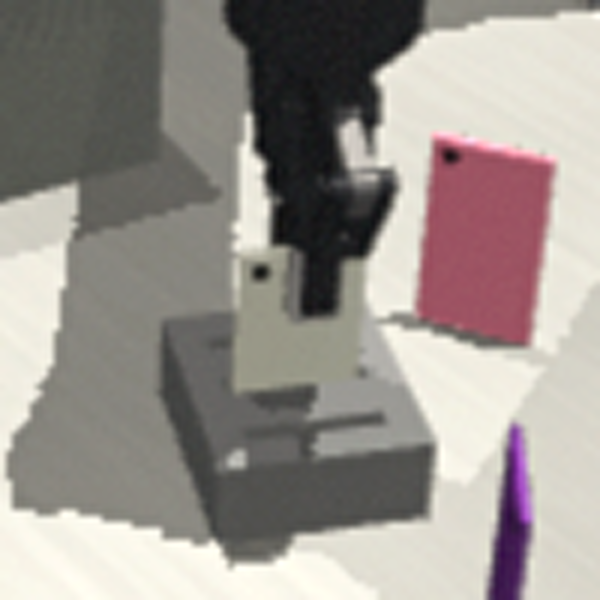

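servo_tool --deltas '[{"ax":0,"ay":0,"az":0,"dx":0.003,"dy":-0.001,"dz":-0.003,"fingers":215},{"ax":0,"ay":0,"az":0,"dx":0.003,"dy":-0.001,"dz":-0.003,"fingers":235},{"ax":0,"ay":0,"az":0,"dx":0.003,"dy":-0.001,"dz":-0.003,"fingers":255},{"ax":0,"ay":0,"az":0,"dx":0.003,"dy":-0.001,"dz":-0.003,"fingers":255},{"ax":0,"ay":0,"az":0,"dx":0.003,"dy":-0.001,"dz":-0.003,"fingers":255}]' --newtons 25

```text
clock: 11.93
tcp_pos: [0.4889, 0.1748, 0.081]
eef_rot: [[0.001, -0.899, 0.438], [-0.001, 0.438, 0.899], [-1.0, -0.002, -0.0]]
force: [0.2, -0.8, 3.4]
grip_width: 0.048
```

```bash
python3 st.py
```

```text
11.93 [0.4889 0.1748 0.081 ] yaw 64.03 F [ 0.2 -0.8  3.4] M [-0.558 -0.049  0.034] g 4.1 q7 25.1
```

servo_tool --deltas '[{"ax":0,"ay":0,"az":0,"dx":0,"dy":0,"dz":0,"fingers":255},{"ax":0,"ay":0,"az":0,"dx":0,"dy":0,"dz":0.015,"fingers":255},{"ax":0,"ay":0,"az":0,"dx":0,"dy":0,"dz":0.035,"fingers":255},{"ax":0,"ay":0,"az":0,"dx":0,"dy":0,"dz":0.06,"fingers":255},{"ax":0,"ay":0,"az":0,"dx":0,"dy":0,"dz":0.095,"fingers":255}]' --newtons 40

```text
clock: 12.35
tcp_pos: [0.4852, 0.175, 0.1734]
eef_rot: [[-0.007, -0.899, 0.437], [-0.0, 0.437, 0.899], [-1.0, 0.006, -0.003]]
force: [0.5, -0.2, -0.4]
grip_width: 0.054
```

servo_tool --deltas '[{"ax":0,"ay":0,"az":0,"dx":0,"dy":0,"dz":0.03,"fingers":255},{"ax":0,"ay":0,"az":0,"dx":0,"dy":0,"dz":0.06,"fingers":255},{"ax":0,"ay":0,"az":0,"dx":0,"dy":0,"dz":0.09,"fingers":255},{"ax":0,"ay":0,"az":0,"dx":0,"dy":0,"dz":0.1,"fingers":255},{"ax":0,"ay":0,"az":0,"dx":0,"dy":0,"dz":0.1,"fingers":255}]'

```text
clock: 12.77
tcp_pos: [0.4897, 0.177, 0.2783]
eef_rot: [[0.006, -0.899, 0.437], [0.002, 0.437, 0.899], [-1.0, -0.005, 0.005]]
force: [0.1, -0.3, -0.6]
grip_width: 0.051
```

```bash
python3 st.py; python3 - <<'E'
from bench import bot
from h import *
import cv2
s=bot.read_state();t=s["tcp_pos"]
c=bot.capture("scene");print(proj(c,t).round(1).tolist())
cv2.imwrite("pics/m4.png",cv2.resize(cv2.convertScaleAbs(c["image"][90:280,270:430,::-1],alpha=1.5),None,fx=3,fy=3,interpolation=2))
E
```

```text
12.77 [0.4897 0.177  0.2783] yaw 64.09 F [ 0.1 -0.3 -0.6] M [ 0.025  0.032 -0.003] g 4.3 q7 35.0
[[383.8, 157.7]]
```

View pics/m4.png

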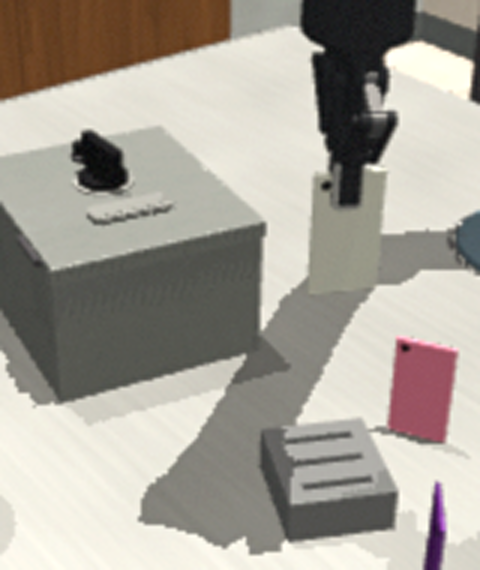

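servo_tool --deltas '[{"ax":0,"ay":0,"az":0.05,"dx":-0.001,"dy":-0.03,"dz":0,"fingers":255},{"ax":0,"ay":0,"az":0.1,"dx":-0.002,"dy":-0.06,"dz":0,"fingers":255},{"ax":0,"ay":0,"az":0.15,"dx":-0.003,"dy":-0.09,"dz":0,"fingers":255},{"ax":0,"ay":0,"az":0.2,"dx":-0.004,"dy":-0.12,"dz":0,"fingers":255},{"ax":0,"ay":0,"az":0.257,"dx":-0.005,"dy":-0.15,"dz":0,"fingers":255}]'

```text
clock: 13.23
tcp_pos: [0.4808, 0.024, 0.272]
eef_rot: [[-0.005, -0.981, 0.192], [0.0, 0.192, 0.981], [-1.0, 0.005, -0.001]]
force: [-0.7, -1.2, -1.0]
grip_width: 0.051
```

servo_tool --deltas '[{"ax":0,"ay":0,"az":0,"dx":-0.001,"dy":-0.03,"dz":0,"fingers":255},{"ax":0,"ay":0,"az":0,"dx":-0.002,"dy":-0.06,"dz":0,"fingers":255},{"ax":0,"ay":0,"az":0,"dx":-0.003,"dy":-0.09,"dz":0,"fingers":255},{"ax":0,"ay":0,"az":0,"dx":-0.004,"dy":-0.12,"dz":0,"fingers":255},{"ax":0,"ay":0,"az":0,"dx":-0.004,"dy":-0.144,"dz":0,"fingers":255}]'

```text
clock: 13.65
tcp_pos: [0.4765, -0.121, 0.2718]
eef_rot: [[-0.006, -0.98, 0.197], [0.001, 0.197, 0.98], [-1.0, 0.006, -0.0]]
force: [-0.3, 0.2, -0.5]
grip_width: 0.046
```

servo_tool --deltas '[{"ax":0,"ay":0,"az":0,"dx":0,"dy":0,"dz":-0.015,"fingers":255},{"ax":0,"ay":0,"az":0,"dx":0,"dy":0,"dz":-0.02,"fingers":255},{"ax":0,"ay":0,"az":0,"dx":0,"dy":0,"dz":-0.02,"fingers":255},{"ax":0,"ay":0,"az":0,"dx":0,"dy":0,"dz":-0.02,"fingers":255}]'

```text
clock: 13.98
tcp_pos: [0.4778, -0.1169, 0.2533]
eef_rot: [[-0.004, -0.981, 0.192], [0.002, 0.192, 0.981], [-1.0, 0.004, 0.001]]
force: [1.3, 0.5, -0.2]
grip_width: 0.047
```

```bash
cat > pic.py <<'E'
from bench import bot
from h import *
import cv2,sys
s=bot.read_state();t=s["tcp_pos"]
for n,(u0,v0,w,h,k) in dict(scene=(260,80,110,100,6),top=(350,190,110,100,6)).items():
    c=bot.capture(n);print(n,proj(c,[t,t-[0,0,.073],[.480,-.118,.153]]).round(1).tolist())
    cv2.imwrite(f"pics/{sys.argv[1]}{n}.png",cv2.resize(cv2.convertScaleAbs(c["image"][v0:v0+h,u0:u0+w,::-1],alpha=1.5),None,fx=k,fy=k,interpolation=2))
E
python3 st.py;python3 pic.py p1
```

```text
13.98 [ 0.4778 -0.1169  0.2533] yaw 78.91 F [ 1.3  0.5 -0.2] M [-0.007 -0.05  -0.052] g 4.0 q7 85.9
scene [[313.0, 124.6], [313.7, 149.1], [313.1, 157.9]]
top [[394.7, 233.4], [390.6, 237.0], [389.5, 237.5]]
```

View pics/p1scene.png

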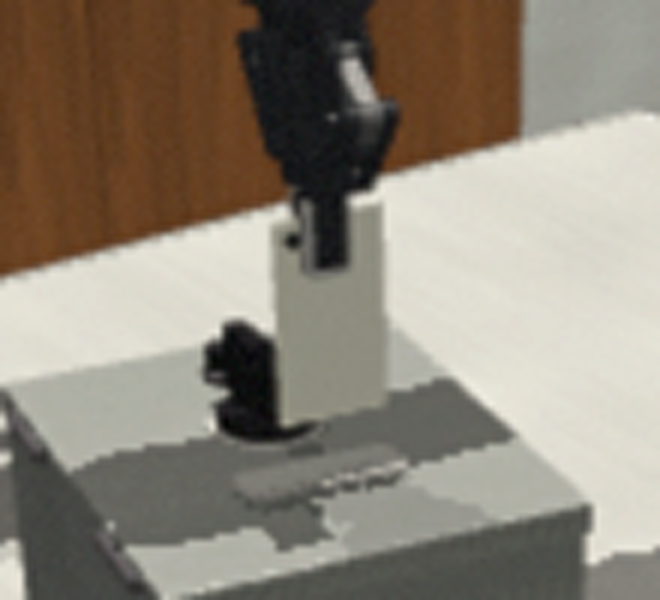

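View pics/p1top.png

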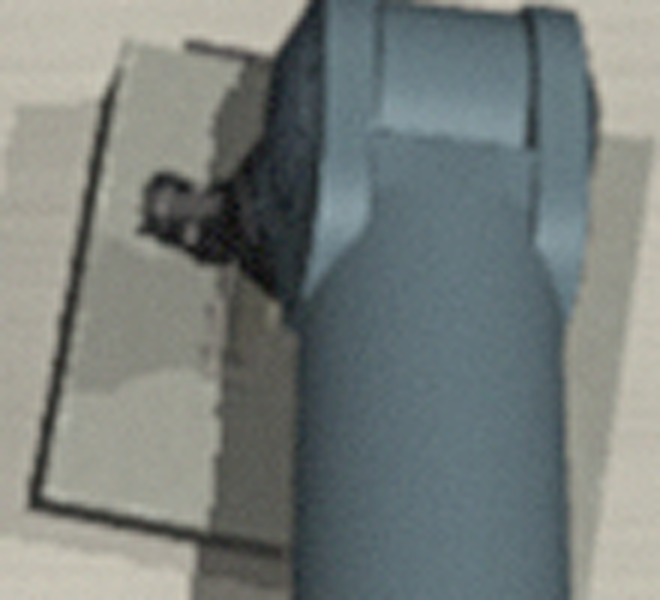

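```bash
python3 - <<'E'
from bench import bot
from h import *
import cv2
c=bot.capture("scene");pickle.dump(c,open("pics/s2.pkl","wb"))
d=pickle.load(open("pics/scene1.pkl","rb"))
f=lambda im,u0,v0:cv2.resize(cv2.convertScaleAbs(im["image"][v0:v0+40,u0:u0+40,::-1],alpha=1.5),None,fx=10,fy=10,interpolation=0)
cv2.imwrite("pics/z.png",np.hstack([f(c,294,135),f(d,294,135)]))
E
```

```text
(no output)
```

View pics/z.png

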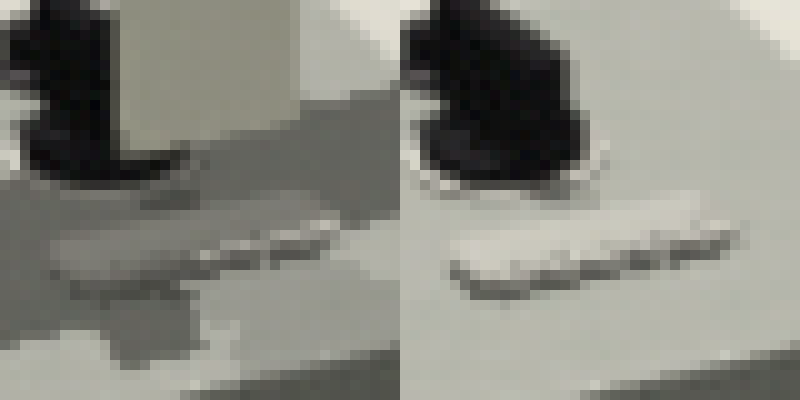

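servo_tool --deltas '[{"ax":0,"ay":0,"az":0,"dx":0.006,"dy":-0.002,"dz":-0.005,"fingers":255},{"ax":0,"ay":0,"az":0,"dx":0.006,"dy":-0.002,"dz":-0.015,"fingers":255},{"ax":0,"ay":0,"az":0,"dx":0.006,"dy":-0.002,"dz":-0.02,"fingers":255},{"ax":0,"ay":0,"az":0,"dx":0.006,"dy":-0.002,"dz":-0.02,"fingers":255}]'

```text
clock: 14.47
tcp_pos: [0.4837, -0.1202, 0.2332]
eef_rot: [[-0.004, -0.981, 0.194], [0.001, 0.194, 0.981], [-1.0, 0.004, 0.0]]
force: [0.5, -0.2, -0.8]
grip_width: 0.051
```

```bash
python3 st.py; python3 - <<'E'
from bench import bot
from h import *
import cv2
c=bot.capture("scene")
cv2.imwrite("pics/z2.png",cv2.resize(cv2.convertScaleAbs(c["image"][120:180,280:360,::-1],alpha=1.5),None,fx=8,fy=8,interpolation=0))
E
```

```text
14.47 [ 0.4837 -0.1202  0.2332] yaw 78.8 F [ 0.5 -0.2 -0.8] M [-0.008  0.034  0.025] g 4.3 q7 85.2
```

View pics/z2.png

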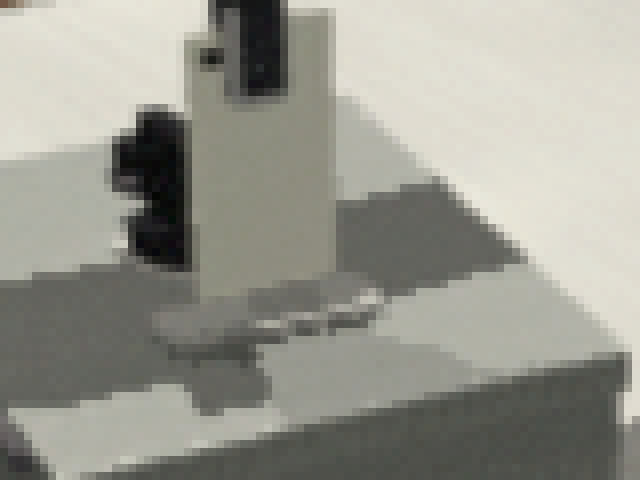

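servo_tool --deltas '[{"ax":0,"ay":0,"az":0,"dx":0,"dy":0,"dz":-0.005,"fingers":255},{"ax":0,"ay":0,"az":0,"dx":0,"dy":0,"dz":-0.01,"fingers":255},{"ax":0,"ay":0,"az":0,"dx":0,"dy":0,"dz":-0.014,"fingers":255}]'

```text
clock: 14.77
tcp_pos: [0.4849, -0.1206, 0.2208]
eef_rot: [[-0.0, -0.981, 0.195], [-0.0, 0.195, 0.981], [-1.0, 0.0, -0.0]]
force: [-0.1, -0.3, -0.3]
grip_width: 0.047
```

```bash
python3 st.py
```

```text
14.77 [ 0.4849 -0.1206  0.2208] yaw 78.78 F [-0.1 -0.3 -0.3] M [ 0.031 -0.007 -0.   ] g 4.0 q7 84.8
```

servo_tool --deltas '[{"ax":0,"ay":0,"az":0,"dx":0,"dy":0,"dz":-0.004,"fingers":255},{"ax":0,"ay":0,"az":0,"dx":0,"dy":0,"dz":-0.007,"fingers":255}]'

```text
clock: 14.93
tcp_pos: [0.4848, -0.1206, 0.2137]
eef_rot: [[-0.001, -0.981, 0.195], [0.0, 0.195, 0.981], [-1.0, 0.001, -0.0]]
force: [0.0, 0.0, 0.3]
grip_width: 0.045
```

```bash
python3 st.py
```

```text
14.93 [ 0.4848 -0.1206  0.2137] yaw 78.78 F [0.  0.  0.3] M [ 0.012  0.035 -0.03 ] g 3.8 q7 84.6
```

No contact yet. Foot is at about 0.141, which is below the lid plane. I'll lower it another step.

servo_tool --deltas '[{"ax":0,"ay":0,"az":0,"dx":0,"dy":0,"dz":-0.005,"fingers":255},{"ax":0,"ay":0,"az":0,"dx":0,"dy":0,"dz":-0.01,"fingers":255}]'

```text
clock: 15.1
tcp_pos: [0.4852, -0.1207, 0.204]
eef_rot: [[0.0, -0.981, 0.195], [-0.0, 0.195, 0.981], [-1.0, -0.0, -0.0]]
force: [-0.4, -0.1, -0.1]
grip_width: 0.044
```

```bash
python3 st.py; python3 - <<'E'
from bench import bot
from h import *
import cv2
c=bot.capture("scene")
cv2.imwrite("pics/z3.png",cv2.resize(cv2.convertScaleAbs(c["image"][120:180,280:360,::-1],alpha=1.5),None,fx=8,fy=8,interpolation=0))
E
```

```text
15.1 [ 0.4852 -0.1207  0.204 ] yaw 78.78 F [-0.4 -0.1 -0.1] M [-0.017  0.041 -0.056] g 3.7 q7 84.2
```

View pics/z3.png

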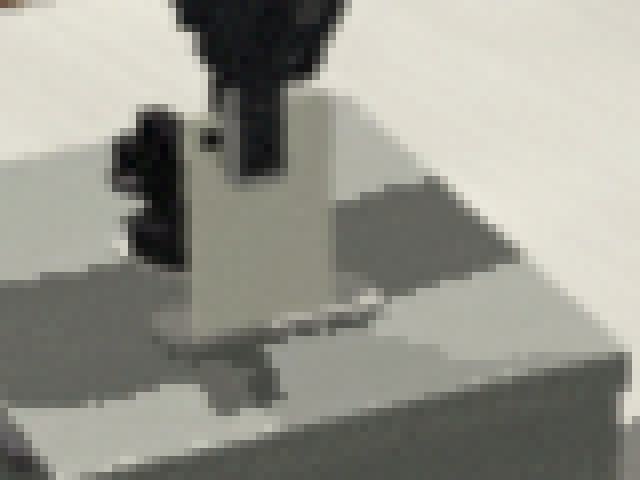

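servo_tool --deltas '[{"ax":0,"ay":0,"az":0,"dx":0,"dy":0,"dz":-0.01,"fingers":255},{"ax":0,"ay":0,"az":0,"dx":0,"dy":0,"dz":-0.02,"fingers":255},{"ax":0,"ay":0,"az":0,"dx":0,"dy":0,"dz":-0.03,"fingers":255},{"ax":0,"ay":0,"az":0,"dx":0,"dy":0,"dz":-0.04,"fingers":255},{"ax":0,"ay":0,"az":0,"dx":0,"dy":0,"dz":-0.042,"fingers":255}]'

```text
clock: 15.57
tcp_pos: [0.4832, -0.1203, 0.1596]
eef_rot: [[-0.004, -0.981, 0.194], [0.001, 0.194, 0.981], [-1.0, 0.005, 0.0]]
force: [-0.5, 0.2, -1.1]
grip_width: 0.053
```

```bash
python3 st.py
```

```text
15.57 [ 0.4832 -0.1203  0.1596] yaw 78.79 F [-0.5  0.2 -1.1] M [ 0.017  0.042 -0.022] g 4.5 q7 82.7
```

Token is deep in the slot with no contact force, so I'll release it.

servo_tool --deltas '[{"ax":0,"ay":0,"az":0,"dx":0,"dy":0,"dz":0,"fingers":255},{"ax":0,"ay":0,"az":0,"dx":0,"dy":0,"dz":0,"fingers":205},{"ax":0,"ay":0,"az":0,"dx":0,"dy":0,"dz":0,"fingers":205},{"ax":0,"ay":0,"az":0,"dx":0,"dy":0,"dz":0,"fingers":205},{"ax":0,"ay":0,"az":0,"dx":0,"dy":0,"dz":0,"fingers":205}]'

```text
clock: 15.98
tcp_pos: [0.4857, -0.1207, 0.163]
eef_rot: [[0.001, -0.981, 0.195], [-0.0, 0.195, 0.981], [-1.0, -0.002, -0.0]]
force: [0.0, 0.1, 0.2]
grip_width: 0.197
```

```bash
python3 st.py;python3 pic.py q
```

```text
15.98 [ 0.4857 -0.1207  0.163 ] yaw 78.78 F [0.  0.1 0.2] M [ 0.067 -0.005 -0.046] g 16.7 q7 82.7
scene [[310.8, 154.9], [311.6, 177.5], [313.1, 157.9]]
top [[391.0, 234.9], [387.3, 238.3], [389.5, 237.5]]
```

View pics/qscene.png

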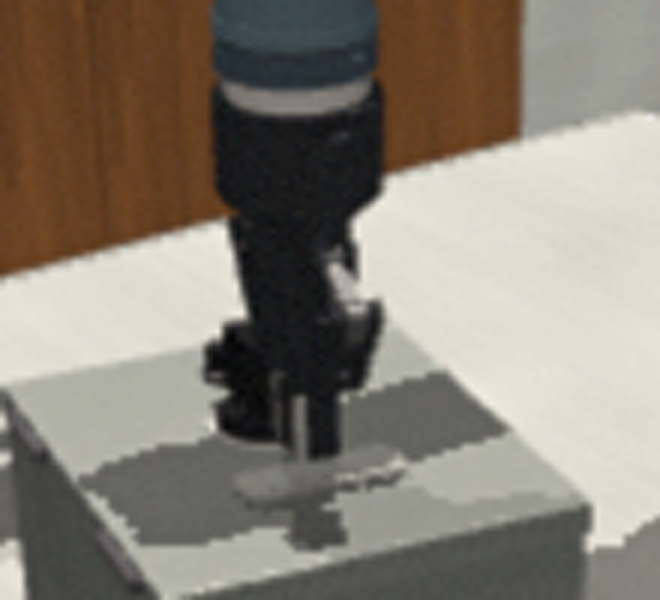

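The token has gone from the fingers and dropped through. I'll lift clear and check.

servo_tool --deltas '[{"ax":0,"ay":0,"az":0,"dx":0,"dy":0,"dz":0.02,"fingers":205},{"ax":0,"ay":0,"az":0,"dx":0,"dy":0,"dz":0.05,"fingers":205},{"ax":0,"ay":0,"az":0,"dx":0,"dy":0,"dz":0.08,"fingers":205},{"ax":0,"ay":0,"az":0,"dx":-0.01,"dy":0.03,"dz":0.1,"fingers":205},{"ax":0,"ay":0,"az":0,"dx":-0.02,"dy":0.06,"dz":0.11,"fingers":205}]'

```text
clock: 16.5
tcp_pos: [0.4672, -0.0619, 0.2761]
eef_rot: [[0.007, -0.98, 0.199], [-0.001, 0.199, 0.98], [-1.0, -0.007, 0.0]]
force: [-0.3, 0.7, 0.3]
grip_width: 0.197
```

servo_tool --deltas '[{"ax":0,"ay":0,"az":0,"dx":0,"dy":0.03,"dz":0,"fingers":205},{"ax":0,"ay":0,"az":0,"dx":0,"dy":0.065,"dz":0,"fingers":205},{"ax":0,"ay":0,"az":0,"dx":0,"dy":0.1,"dz":0,"fingers":205},{"ax":0,"ay":0,"az":0,"dx":0,"dy":0.135,"dz":0,"fingers":205},{"ax":0,"ay":0,"az":0,"dx":0,"dy":0.16,"dz":0,"fingers":205}]'

```text
clock: 16.92
tcp_pos: [0.4646, 0.1031, 0.273]
eef_rot: [[0.002, -0.982, 0.191], [0.001, 0.191, 0.982], [-1.0, -0.001, 0.001]]
force: [1.1, -0.1, 0.5]
grip_width: 0.198
```

servo_tool --deltas '[{"ax":0,"ay":0,"az":0,"dx":0,"dy":0,"dz":0,"fingers":205},{"ax":0,"ay":0,"az":0,"dx":0,"dy":0,"dz":0,"fingers":205},{"ax":0,"ay":0,"az":0,"dx":0,"dy":0,"dz":0,"fingers":205}]'

```text
clock: 17.17
tcp_pos: [0.4651, 0.0986, 0.2722]
eef_rot: [[-0.0, -0.981, 0.195], [-0.001, 0.195, 0.981], [-1.0, -0.0, -0.001]]
force: [-1.1, -0.2, -0.4]
grip_width: 0.193
```

```bash
python3 st.py;python3 - <<'E'
from bench import bot
import cv2,numpy as np
a=bot.capture("scene")["image"];b=bot.capture("top")["image"]
f=lambda im,u0,v0,w,h,k:cv2.resize(cv2.convertScaleAbs(im[v0:v0+h,u0:u0+w,::-1],alpha=1.5),None,fx=k,fy=k,interpolation=2)
cv2.imwrite("pics/e1.png",f(a,195,115,260,280,2)); cv2.imwrite("pics/e2.png",f(b,350,120,115,175,3.4))
E
```

```text
17.17 [0.4651 0.0986 0.2722] yaw 78.77 F [-1.1 -0.2 -0.4] M [0.002 0.023 0.016] g 16.4 q7 60.5
```

View pics/e1.png

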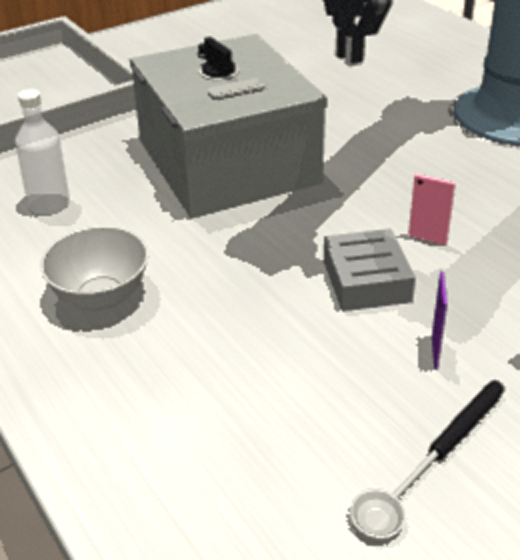

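View pics/e2.png

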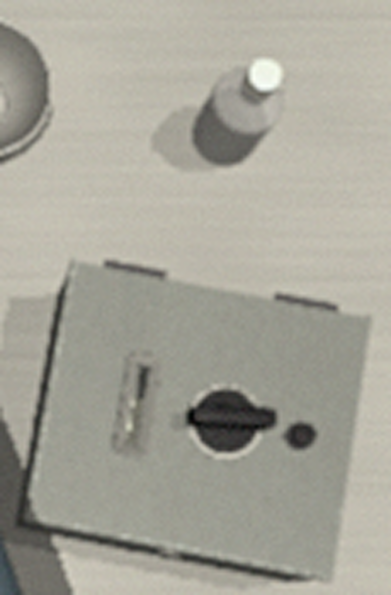

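```bash
python3 - <<'E'
from bench import bot
from h import *
import cv2
b=bot.capture("top");a=bot.capture("scene");d=pickle.load(open("pics/top1.pkl","rb"));e=pickle.load(open("pics/scene1.pkl","rb"))
f=lambda im,u0,v0:cv2.resize(cv2.convertScaleAbs(im["image"][v0:v0+36,u0:u0+48,::-1],alpha=1.5),None,fx=8,fy=8,interpolation=0)
cv2.imwrite("pics/e3.png",np.vstack([np.hstack([f(d,376,220),f(b,376,220)]),np.hstack([f(e,290,130),f(a,290,130)])]))
E
```

```text
(no output)
```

View pics/e3.png

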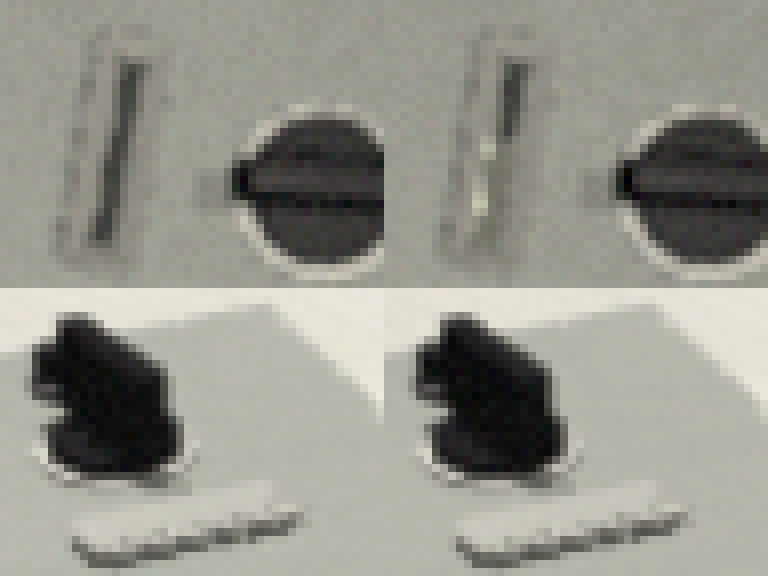

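```bash
python3 - <<'E'
from bench import bot
print(bot.hand_in())
E
```

```text
the job is handed in; nothing more can be done
None
```

The box is open and the white token is inside it. I handed the job in at about 17 s of the 72 s allowed.

**Knob:** I turned it clockwise in small steps. The resisting torque stayed near 0.27 N m, dipped to about 0.05 N m from roughly 1.26 rad, and rose to 0.75 N m just past the notch. I eased back 0.02 rad and let it centre itself. The top view then showed the slot dark along its full length, so the shutter was open.

**Token:** I took the white token from the middle rack slot. It went through the slot with no measurable contact force, and I released it with about 60 mm of it below the lid.

**Last checks:**
- The fingers and the rack slot are empty, and nothing sticks out of the box.
- Through the slot, the top view shows a pale patch covering about the lower 60% of its length. A token lying on the box floor should cover about that much; one stuck under the lid would look centred. I inferred this from the picture; I did not feel for the token.
- The knob bar stands exactly as I left it.
- The bottle, bowl and spoon look undisturbed, and the arm is clear of everything.

**What disagreed or was not checked:**
- The two cameras differed by up to about 8 mm on positions. I settled it using where the gripper centred on the knob, and by comparing token and slot in one view.
- I did not measure how far the plunger sank. The torque and the dark slot are the evidence that it dropped in.

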